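# Hang pipe saddles on the drying tree and mix the lacquer

## Task

Get the touch-up job ready: turn the drying tree to bring its free branches round to face the robot, and hang every bare aluminium pipe saddle over a branch, one to a branch, without touching the wet blue saddles. Once they all hang, mix the lacquer: hold the tin upright on the mixer's sprung pad, pressed fully down for about two seconds, then stand it upright in the middle of the cork coaster. Leave everything else on the bench where it is.

Things in the scene. Friction and masses are not known exactly. Their poses are not given: they have to be found in the camera images.
- tree: drying tree; origin on its upright axis at bench height. Fixed dark foot 170 mm across, 12 high; a yellow hub (36 mm across, top at 175 mm) turns on it with five level branches 72 degrees apart: rods 10 mm thick, top at 160 mm height, ending in an upturned post with a red ball. A yellow collar 47 to 55 mm from the axis is the inner stop. Branches behind the axis are out of reach
- rotor (a joint): turn of the tree, rad, growing anticlockwise from above; at 0 the two taken branches stand 36 degrees either side of -x, the side of the robot. Stops at -6.2 and 6.2. Light friction (0.08 N m), stays where left. Pinch a red ball from above and lead it round to turn the tree
- hub (a point): point on the turning axis at 160 mm, the height of the rods' tops; its frame turns with the tree. In it branch k points 216 + 72k degrees anticlockwise from x; branches 1, 2, 3 are free, 0 and 4 taken by blue saddles. A saddle hangs best 90 mm out from the axis. The red balls (14 mm, centre 15 mm above this point, on 10 mm posts) are 145 mm out
- coated0: blue, still wet coated saddle on branch 0, same shape as the bare ones; it can swing a little but not come off. Origin at the underside of its crown, 85 mm from the axis, 160 mm above the bench; its feet reach down to 105 mm. Not to be touched
- coated4: blue, still wet coated saddle on branch 4, same shape as the bare ones; it can swing a little but not come off. Origin at the underside of its crown, 85 mm from the axis, 160 mm above the bench; its feet reach down to 105 mm. Not to be touched
- saddle0: bare aluminium U-shaped pipe saddle standing arch-up, about 80 g; origin under its middle, z up. Along its y: 50 mm over the legs (upright to 45 mm height), 40 mm between them, feet 76 mm over all, 4 thick. Along its x, the tunnel: 26 mm wide. Crown 60 mm high, its underside at 55 mm; that rests on the rod when hung, rod along x. May be absent (2 or 3 present)
- saddle1: bare aluminium U-shaped pipe saddle standing arch-up, about 80 g; origin under its middle, z up. Along its y: 50 mm over the legs (upright to 45 mm height), 40 mm between them, feet 76 mm over all, 4 thick. Along its x, the tunnel: 26 mm wide. Crown 60 mm high, its underside at 55 mm; that rests on the rod when hung, rod along x. May be absent (2 or 3 present)
- saddle2: bare aluminium U-shaped pipe saddle standing arch-up, about 80 g; origin under its middle, z up. Along its y: 50 mm over the legs (upright to 45 mm height), 40 mm between them, feet 76 mm over all, 4 thick. Along its x, the tunnel: 26 mm wide. Crown 60 mm high, its underside at 55 mm; that rests on the rod when hung, rod along x. May be absent (2 or 3 present)
- tin: white and blue tin of touch-up lacquer, closed, 62 mm across, 78 mm high with its steel lid (straight side up to 72 mm), 0.2 to 0.3 kg; origin at the centre of its underside, z up
- pad_top (a point): centre of the top of the round black rubber pad (68 mm across), 70 mm above the bench when up; moves with the pad. The pad sits in the middle of the mixer, a grey box 100 x 100 x 50 mm high fixed to the bench
- pad (a joint): how far the pad is pressed down, m: 0 up, 0.010 fully down; about 3 N starts it, about 10 N (weight of the tin included) bottoms it; springs back
- coaster: round cork coaster fixed to the bench, 84 mm across, 4 mm thick; origin at the centre of its underside
- tape_roll: yellow roll of tape lying flat, 84 mm across, 25 high; a bystander, leave it
- tape_measure: yellow tape measure, 65 x 35 x 60 mm high; a bystander, leave it
- screwdriver: screwdriver lying on the bench; a bystander, leave it
- wrench: wrench lying on the bench; a bystander, leave it
- sanding_block: green sanding block with a cork sole, 70 x 35 x 26 mm high; a bystander, leave it
- hinge_leaf: brass door hinge lying flat, 60 x 47 x 10 mm high; a bystander, leave it
Things that resemble listed ones, but are neither listed nor needed, are in the scene too. Several things have the shape of the coaster; the one meant has the colours described above.

How it is judged:
On the way, in this order (a step that is already met when the one before it is completed fails the run):
1. a free branch has been turned to face the robot (within about 45 degrees) ((value of joint rotor between -5.18 and -1.1 rad or value of joint rotor between 1.1 and 5.18 rad)), for 0.2 s.
2. every bare saddle hangs on a free branch, one to a branch (((z of saddle0 in the frame of hub between -0.067 and -0.043 m and x of saddle0 in the frame of hub between -0.0172 and 0.0728 m and y of saddle0 in the frame of hub between -0.1306 and -0.0406 m) or (z of saddle0 in the frame of hub between -0.067 and -0.043 m and x of saddle0 in the frame of hub between 0.045 and 0.135 m and y of saddle0 in the frame of hub between -0.045 and 0.045 m) or (z of saddle0 in the frame of hub between -0.067 and -0.043 m and x of saddle0 in the frame of hub between -0.0172 and 0.0728 m and y of saddle0 in the frame of hub between 0.0406 and 0.1306 m)) and angle between each of saddle0, saddle1, saddle2's own z axis and vertical below 0.5 rad and ((z of saddle1 in the frame of hub between -0.067 and -0.043 m and x of saddle1 in the frame of hub between -0.0172 and 0.0728 m and y of saddle1 in the frame of hub between -0.1306 and -0.0406 m) or (z of saddle1 in the frame of hub between -0.067 and -0.043 m and x of saddle1 in the frame of hub between 0.045 and 0.135 m and y of saddle1 in the frame of hub between -0.045 and 0.045 m) or (z of saddle1 in the frame of hub between -0.067 and -0.043 m and x of saddle1 in the frame of hub between -0.0172 and 0.0728 m and y of saddle1 in the frame of hub between 0.0406 and 0.1306 m)) and ((z of saddle2 in the frame of hub between -0.067 and -0.043 m and x of saddle2 in the frame of hub between -0.0172 and 0.0728 m and y of saddle2 in the frame of hub between -0.1306 and -0.0406 m) or (z of saddle2 in the frame of hub between -0.067 and -0.043 m and x of saddle2 in the frame of hub between 0.045 and 0.135 m and y of saddle2 in the frame of hub between -0.045 and 0.045 m) or (z of saddle2 in the frame of hub between -0.067 and -0.043 m and x of saddle2 in the frame of hub between -0.0172 and 0.0728 m and y of saddle2 in the frame of hub between 0.0406 and 0.1306 m)) and horizontal distance between saddle0 and saddle1 above 0.055 m and horizontal distance between each of saddle0, saddle1 and saddle2 above 0.055 m), for 0.5 s.
3. the tin, upright on the pad, holds it fully pressed for a second (value of joint pad above 0.0085 m and horizontal distance between tin and pad_top below 0.022 m and z of tin in the frame of pad_top below 0.006 m and angle between tin's own z axis and vertical below 0.15 rad), for 1 s.
At the end, for the whole second after the job is handed in: Every saddle present hangs over a free branch (crown on the rod, within 45 mm of the point 90 mm out, and 12 mm in height, not tilted over 0.5 rad), one to a branch and at rest; the tin stands upright on the coaster, its centre within 22 mm of the coaster's (all of step 2 and horizontal distance between tin and coaster below 0.022 m and z of tin in the frame of coaster below 0.009 m and angle between tin's own z axis and vertical below 0.1 rad and linear speed of tin below 0.03 m/s and linear speed of each of saddle0, saddle1, saddle2 below 0.08 m/s); the robot touches nothing.
It fails at once if a wet blue saddle is touched by the robot (over 2 N) (contact force between any of coated0, coated4 and the fingers above 2 N or contact force between any of coated0, coated4 and the arm above 2 N).
It fails at once if a bystander is pushed more than 40 mm away (distance of any of tape_roll, tape_measure, screwdriver, wrench, sanding_block, hinge_leaf from where it was at the start of the episode above 0.04 m).
Of saddle0, saddle1, saddle2 only 2 to 3 are there at a start; the rules pass over those that are not, and their reading is None.
At some moment in a run one of tin may be knocked a few centimetres aside while the robot is not near it.
It also fails if it takes over 210 s, if anything falls off the work surface, if the arm or the gripper's body presses on something with over 40 N, if the wrist force passes 120 N, or if a joint passes its speed limit or range.

## Robot

A 6-joint arm with a two-finger parallel gripper is mounted at the origin on the work surface. World frame = base frame: x ahead of the robot, y to its left, z up, the work surface at z = 0. Lengths are in m, angles in rad, forces in N, time in s.
With the tool pointing down it reaches from about 0.375 to 0.825 m from the base axis. Payload 5.5 kg.
Tool frame: the origin (TCP) lies midway between the tips of the shut fingers; the grasp point (between the pads) lies 19 mm behind it (env.hold_point_z is the distance from the TCP to the grasp point, in m); x points along the fingers, z is the direction in which the jaws open and shut, and the axes are right-handed (so a half turn about x gives the same grasp; the last joint's range is limited). The gripper opens to 85 mm and grips with 20 to 120 N. Pads are 22 mm wide; open, the fingers measure 114 mm over their backs; the gripper's body (76 mm by 85 mm) begins 54 mm behind the grasp point. The pads swing forward as they close: fully open they stand 13 mm farther back than shut.
Start: joints at [-1.121, 0.314, -0.047, 1.21, 0, 1.571], TCP at [0.261, -0.54, 0.199] pointing down, gripper open.
Joint ranges: [-2.67, 2.67], [-0.69, 1.73], [-1.03, 1.25], [-2.08, 2.16], [-1.42, 1.45], [-3.14, 3.14]. Speed limits (rad/s): [2.39, 2.39, 3.01, 3.14, 3.14, 3.14].

## Interface

Orientations are given as a unit quaternion [x, y, z, w].
In Python, from station import env, grab_frame, camera_model gives the robot as it stands.
- The arm moves only by the tool play_rows, never from a script. Its argument "motion" is a list of rows, each a list of 3 entries, a list of its own where there are three numbers: the opening, from 0 (shut) to 1 (fully open), then the shift along the tool's x, y, z in m, then the turn, a rotation vector about the tool's x, y, z in degrees. In form: [[grip, [dx, dy, dz], [ax, ay, az]], ...]. A call has exactly 5 rows; each row shifts and turns the commanded pose from where the row before left it, along the tool's axes as they then stand; what a row does not reach is not made up. A row lasts 1/10 s, in which the tool goes at most 50 mm and 8.59 degrees, less where a joint would pass 70% of its speed; a pose out of reach is approached as far as the arm can. A call is refused whole if a number of a shift passes 0.05 or a number of a turn 8.59, either way. A call with a gripper value outside its range is refused whole. The fingers move at their own pace and stop on an object; "grip_force" is the grip in N (left out, the last holds). Time passes only in rows, so rows that do not move let the fingers close, or fill a call up. It gives the time, the measured TCP pose, the force and the opening at its end, in the units of the state.
- env.get_obs(): the state, without advancing time (a new reading comes with each control period).
- grab_frame(name): name is "scene" or "side" or "wrist"; returns the picture (400x640x3 uint8, blue, green, red); there is no depth.
- camera_model(name): a dict with "K" (3x3 intrinsics, pixels), "rvec" (rotation vector, rad) and "tvec" (3), from world to camera coordinates, as OpenCV has them. Camera axes: x right, y down, z forward; pixel columns grow to the right and rows downward; lengths in m; the calibration is good to about 2 mm. A picture is of the moment at which its call begins: read the wrist's pose just before it. camera_model takes no time and is no camera call; for the wrist camera it gives the pose at the moment of the call.
- env.job_done(): hands the job in, once; it reports no verdict.
The state is a dict: "t": time; "joints": joint angles; "qvel": joint speeds; "effort": joint torques, N m; "tcp_pos": TCP position; "orientation": TCP orientation; "ft_force": force on the tool from outside, world axes, zero at the start; "ft_torque": the same for the moment, N m; "finger_gap": opening from 0.0 (shut) to 1.0 (fully open).
Only numpy, scipy, OpenCV 4.12 (cv2) and the standard library are available. Lean on these libraries where they do the work, as an engineer would, in place of code of your own. Each camera call takes 0.05 s, during which the arm holds its last target. There are 200 camera calls.

## Working session

There is one attempt and no reset: what is moved stays moved. The work goes in short steps, Python scripts to look and compute and a tool call to move; the robot and the scene stay as the last step left them, time stands still between calls to the robot, and variables do not carry over. Pictures are saved under pics/ and viewed, about 12 in all and at most 16, crops included, and the job is handed in when it is done.

Besides the shell and the picture viewer there is one more tool, called after ">>>" as name([rows], argument=value, ...), one row to a line, values as JSON. play_rows: Moves the arm, as the interface text tells. Its arguments: {"type":"object","properties":{"motion":{"type":"array","items":{"type":"array"}},"grip_force":{"type":"number"}},"required":["motion"]}

```bash
mkdir -p pics; ls; cat > h.py <<'E'
import numpy as np, cv2
from station import env, grab_frame, camera_model
from scipy.spatial.transform import Rotation as R
def cast(cm,uv,z):
    K=np.array(cm['K']);Rm=cv2.Rodrigues(np.array(cm['rvec'],float))[0];t=np.array(cm['tvec'],float).ravel()
    c=-Rm.T@t; d=Rm.T@np.linalg.inv(K)@np.array([uv[0],uv[1],1.])
    return c+d*(z-c[2])/d[2]
def proj(cm,P):
    return cv2.projectPoints(np.atleast_2d(np.array(P,float)),np.array(cm['rvec'],float),np.array(cm['tvec'],float),np.array(cm['K'],float),None)[0][:,0]
def st():
    o=env.get_obs(); print('t',round(o['t'],2),'tcp',np.round(o['tcp_pos'],4),'q',np.round(o['joints'],3),'F',np.round(o['ft_force'],1),'gap',round(o['finger_gap'],3)); print(np.round(R.from_quat(o['orientation']).as_matrix(),3).tolist()); return o
E
python3 - <<'E'
from h import *
st()
for n in('scene','side','wrist'):
    f=grab_frame(n);cv2.imwrite(f'pics/{n}0.png',f);cm=camera_model(n)
    Rm=cv2.Rodrigues(np.array(cm['rvec'],float))[0];print(n,np.round(-Rm.T@np.array(cm['tvec']).ravel(),3),np.round(Rm[2],3),cm['K'][0][0])
E
```

```text
pics
t 0.0 tcp [ 0.2606 -0.5397  0.1982] q [-1.121  0.314 -0.048  1.21  -0.     1.571] F [-0.2 -0.5 -0.6] gap 0.998
[[-0.001, 0.901, 0.435], [0.002, 0.435, -0.901], [-1.0, -0.0, -0.002]]
scene [ 1.107 -0.049  1.2  ] [-0.502 -0.019 -0.865] 412.48099288712297
side [0.327 0.943 0.962] [ 0.151 -0.762 -0.629] 462.147061766116
wrist [ 0.321 -0.512  0.373] [-0.237 -0.112 -0.965] 333.5181072245857
```

View pics/scene0.png

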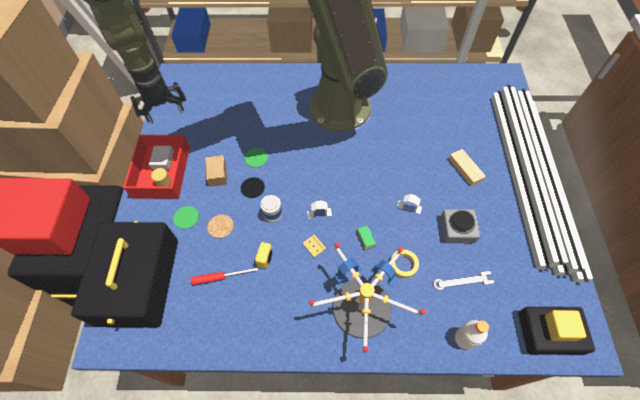

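View pics/side0.png

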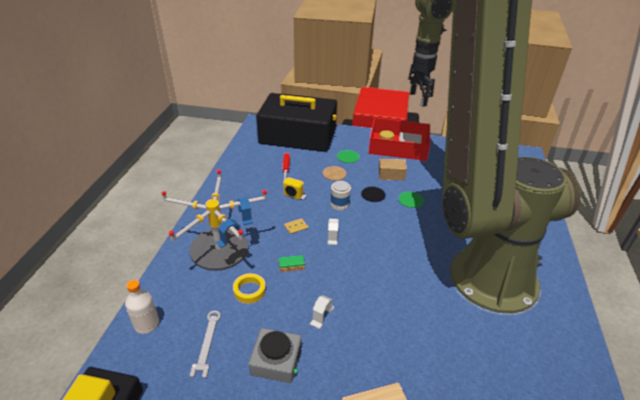

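The scene picture shows bare saddles near (320,210) and (410,203), the tin at (271,207), the mixer at (461,225) and the tree hub at (367,290). Coaster candidates:
- (220,226) is cork coloured, so it fits.
- (257,157) and (186,217) are green.
- (253,187) is black.

The tray at (158,165) holds other things.

```bash
python3 - <<'E'
from h import *
f=cv2.imread('pics/scene0.png')
cv2.imwrite('pics/c1.png',cv2.resize(f[180:355,190:490],None,fx=2.66,fy=2.66,interpolation=cv2.INTER_CUBIC))
cm=camera_model('scene')
hsv=cv2.cvtColor(f,cv2.COLOR_BGR2HSV)
m=(((hsv[...,0]<6)|(hsv[...,0]>174))&(hsv[...,1]>150)&(hsv[...,2]>90)).astype(np.uint8)
n,l,s,c=cv2.connectedComponentsWithStats(m)
for i in range(1,n):
    if 3<s[i,4]<120: print('red',c[i].round(1),s[i,4],cast(cm,c[i],.175).round(3))
for nm,uv,z in [('hubtop',(367,290),.175),('coaster',(220.5,226),.004),('tin',(270.5,202),.078),('pad',(462,222),.07),('s',(320,207),.058),('s',(410,200),.058)]: print(nm,cast(cm,uv,z).round(3))
E
```

```text
red [336.5 244.5] 12 [ 0.651 -0.022  0.175]
red [400. 249.] 9 [0.663 0.148 0.175]
red [311.4 301.9] 15 [ 0.809 -0.086  0.175]
red [422.5 311.3] 14 [0.829 0.19  0.175]
red [365.2 348.7] 17 [0.919 0.045 0.175]
hubtop [0.776 0.055 0.175]
coaster [ 0.513 -0.393  0.004]
tin [ 0.464 -0.225  0.078]
pad [0.526 0.365 0.07 ]
s [ 0.47  -0.07   0.058]
s [0.442 0.217 0.058]
```

View pics/c1.png

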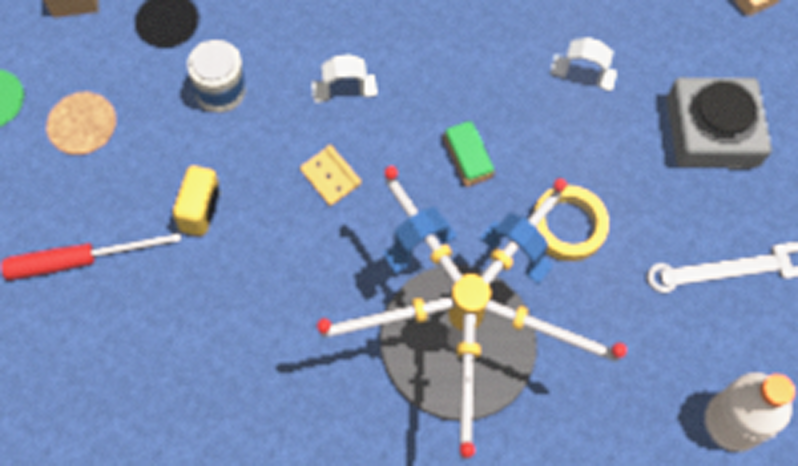

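The crop confirms two bare saddles, the tree, a tan cork coaster and the tin. The tree's free branches are behind it at about 284°, 356° and 68°, and the wet ones are at 212° and 140°. The plan is to pinch branch 0's ball at 212° and lead it clockwise to about 95°. First I check the wrist's turn sign.

>>> play_rows([
  [1, [-0.01, 0, 0], [-8.5, 0, 0]],
  [1, [-0.01, 0, 0], [-8.5, 0, 0]],
  [1, [-0.01, 0, 0], [-8.5, 0, 0]],
  [1, [-0.01, 0, 0], [-8.5, 0, 0]],
  [1, [-0.01, 0, 0], [-8.5, 0, 0]],
])

```text
t: 0.65
tcp_pos: [0.2607, -0.5401, 0.2491]
orientation: [0.131, 0.695, -0.131, 0.695]
ft_force: [0.7, -0.9, -0.2]
finger_gap: 0.999
```

```bash
cat >> h.py <<'E'
def yaw(o): 
    z=R.from_quat(o['orientation']).as_matrix()[:,2]; return np.degrees(np.arctan2(z[1],z[0]))
def plan(p,yw):
    """shift in present tool axes to p, and tool-x turn to jaw direction yw (mod 360), tool axes after the turn too"""
    o=st(); M=R.from_quat(o['orientation']).as_matrix(); d=np.array(p)-o['tcp_pos']
    y=yaw(o); t=-((yw-y+180)%360-180)
    a=np.radians(yw); M2=np.array([[0,-np.sin(a),np.cos(a)],[0,np.cos(a),np.sin(a)],[-1,0,0]]); M2[:,1]=np.cross(M2[:,2],M2[:,0])
    e=R.from_matrix(M.T@M2).as_rotvec(degrees=True)
    print('yaw',round(y,1),'shift now',np.round(M.T@d,4),'shift after turn',np.round(M2.T@d,4),'turn x',round(t,1),'rotvec',np.round(e,2))
E
python3 -c "
from h import *
plan([.651,-.022,.25],122)"
```

```text
t 0.65 tcp [ 0.2607 -0.5401  0.2491] q [-1.121  0.301  0.048  1.319  0.     0.823] F [ 0.7 -0.9 -0.2] gap 0.999
[[-0.0, 0.365, 0.931], [0.001, 0.931, -0.365], [-1.0, 0.001, -0.001]]
yaw -21.4 shift now [-6.000e-04  6.247e-01  1.746e-01] shift after turn [-0.0009 -0.6055  0.2325] turn x -143.4 rotvec [-1.4338e+02  2.0000e-02 -5.0000e-02]
```

>>> play_rows([
  [1, [0, 0.0416, 0.0116], [0, 0, 0]],
  [1, [0, 0.0416, 0.0116], [0, 0, 0]],
  [1, [0, 0.0416, 0.0116], [0, 0, 0]],
  [1, [0, 0.0416, 0.0116], [0, 0, 0]],
  [1, [0, 0.0416, 0.0116], [0, 0, 0]],
])

```text
t: 1.15
tcp_pos: [0.3924, -0.367, 0.2489]
orientation: [0.133, 0.694, -0.133, 0.694]
ft_force: [-0.1, -0.8, 0.3]
finger_gap: 0.999
```

>>> play_rows([
  [1, [0, 0.0416, 0.0116], [0, 0, 0]],
  [1, [0, 0.0416, 0.0116], [0, 0, 0]],
  [1, [0, 0.0416, 0.0116], [0, 0, 0]],
  [1, [0, 0.0416, 0.0116], [0, 0, 0]],
  [1, [0, 0.0416, 0.0116], [0, 0, 0]],
])

```text
t: 1.65
tcp_pos: [0.5233, -0.1952, 0.2489]
orientation: [0.133, 0.695, -0.133, 0.694]
ft_force: [0.4, -1.1, -0.3]
finger_gap: 1.004
```

>>> play_rows([
  [1, [0, 0.0416, 0.0116], [0, 0, 0]],
  [1, [0, 0.0416, 0.0116], [0, 0, 0]],
  [1, [0, 0.0416, 0.0116], [0, 0, 0]],
  [1, [0, 0.0416, 0.0116], [0, 0, 0]],
  [1, [0, 0.0416, 0.0116], [0, 0, 0]],
])

```text
t: 2.15
tcp_pos: [0.6542, -0.0235, 0.2488]
orientation: [0.133, 0.695, -0.133, 0.694]
ft_force: [0.7, -0.3, 0.2]
finger_gap: 0.999
```

>>> play_rows([
  [1, [0, 0, 0], [-7.2, 0, 0]],
  [1, [0, 0, 0], [-7.2, 0, 0]],
  [1, [0, 0, 0], [-7.2, 0, 0]],
  [1, [0, 0, 0], [-7.2, 0, 0]],
  [1, [0, 0, 0], [-7.2, 0, 0]],
])

```text
t: 2.65
tcp_pos: [0.6533, -0.0249, 0.2486]
orientation: [-0.09, 0.702, 0.09, 0.701]
ft_force: [0.3, -0.2, -0.4]
finger_gap: 1.001
```

>>> play_rows([
  [1, [0, 0, 0], [-7.2, 0, 0]],
  [1, [0, 0, 0], [-7.2, 0, 0]],
  [1, [0, 0, 0], [-7.2, 0, 0]],
  [1, [0, 0, 0], [-7.2, 0, 0]],
  [1, [0, 0, 0], [-7.2, 0, 0]],
])

```text
t: 3.15
tcp_pos: [0.6533, -0.0251, 0.2486]
orientation: [-0.302, 0.64, 0.302, 0.639]
ft_force: [0.9, 1.4, 0.3]
finger_gap: 0.993
```

>>> play_rows([
  [1, [0, 0, 0], [-7.2, 0, 0]],
  [1, [0, 0, 0], [-7.2, 0, 0]],
  [1, [0, 0, 0], [-7.2, 0, 0]],
  [1, [0, 0, 0], [-7.2, 0, 0]],
  [1, [0, 0, 0], [-7.2, 0, 0]],
])

```text
t: 3.65
tcp_pos: [0.6533, -0.0251, 0.2486]
orientation: [-0.485, 0.515, 0.485, 0.515]
ft_force: [0.7, -0.0, 0.6]
finger_gap: 0.999
```

>>> play_rows([
  [1, [0, 0, 0], [-7.2, 0, 0]],
  [1, [0, 0, 0], [-7.2, 0, 0]],
  [1, [0, 0, 0], [-7.2, 0, 0]],
  [1, [0, 0, 0], [-7.2, 0, 0]],
  [1, [0, 0, 0], [-7.2, 0, 0]],
])

```text
t: 4.15
tcp_pos: [0.6533, -0.0251, 0.2486]
orientation: [-0.62, 0.34, 0.62, 0.34]
ft_force: [-1.0, -0.4, -0.8]
finger_gap: 0.999
```

```bash
python3 - <<'E'
from h import *
o=st(); cm=camera_model('wrist'); f=grab_frame('wrist'); cv2.imwrite('pics/w1.png',f)
hsv=cv2.cvtColor(f,cv2.COLOR_BGR2HSV)
m=(((hsv[...,0]<6)|(hsv[...,0]>174))&(hsv[...,1]>150)&(hsv[...,2]>90)).astype(np.uint8)
n,l,s,c=cv2.connectedComponentsWithStats(m)
for i in range(1,n):
    if s[i,4]>8: print('red',c[i].round(1),s[i,4],cast(cm,c[i],.175).round(4))
print('pred',proj(cm,[[.651,-.022,.175],[.774,.055,.175]]).round(0))
plan([.651,-.022,.16],122)
E
```

```text
t 4.15 tcp [ 0.6533 -0.0251  0.2486] q [-0.038  0.409  0.199  1.362  0.    -0.607] F [-1.  -0.4 -0.8] gap 0.999
[[-0.001, -0.843, -0.538], [0.0, -0.538, 0.843], [-1.0, 0.001, 0.001]]
red [25.5 21. ] 1241 [ 0.6521 -0.2567  0.175 ]
red [318.8 203.1] 235 [ 0.6531 -0.0218  0.175 ]
pred [[320. 201.]
 [318. 359.]]
t 4.2 tcp [ 0.6533 -0.0251  0.2486] q [-0.038  0.409  0.199  1.362  0.    -0.611] F [0.4 0.8 0.1] gap 1.0
[[-0.001, -0.84, -0.542], [0.0, -0.542, 0.84], [-1.0, 0.001, 0.001]]
yaw 122.8 shift now [0.0886 0.0002 0.0038] shift after turn [0.0886 0.0003 0.0038] turn x 0.8 rotvec [ 0.83  0.03 -0.04]
```

View pics/w1.png

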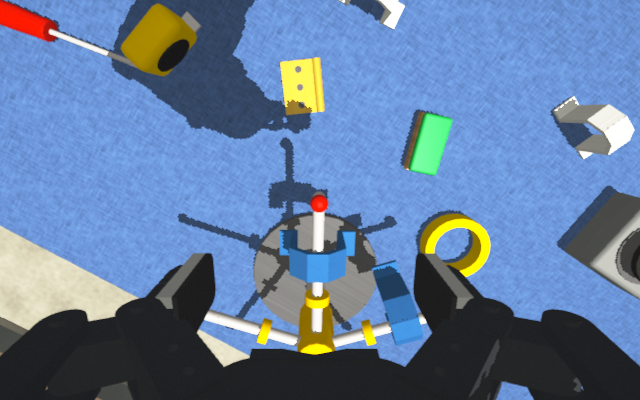

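The view shows the ball at (319,203), between the fingers, with branch 0 in line. Descend and pinch.

>>> play_rows([
  [1, [0.02, -0.001, 0.003], [0, 0, 0]],
  [1, [0.02, -0.001, 0], [0, 0, 0]],
  [1, [0.02, 0, 0], [0, 0, 0]],
  [1, [0.02, 0, 0], [0, 0, 0]],
  [1, [0.008, 0, 0], [0, 0, 0]],
], grip_force=40)

```text
t: 4.7
tcp_pos: [0.6521, -0.0214, 0.1586]
orientation: [-0.618, 0.343, 0.62, 0.341]
ft_force: [0.1, -0.7, -0.6]
finger_gap: 0.999
```

>>> play_rows([
  [0, [0, 0, 0], [0, 0, 0]],
  [0, [0, 0, 0], [0, 0, 0]],
  [0, [0, 0, 0], [0, 0, 0]],
  [0, [0, 0, 0], [0, 0, 0]],
  [0, [0, 0, 0], [0, 0, 0]],
])

```text
t: 5.2
tcp_pos: [0.6541, -0.0215, 0.1619]
orientation: [0.62, -0.341, -0.619, -0.342]
ft_force: [0.2, -0.3, -0.3]
finger_gap: 0.147
```

>>> play_rows([
  [0, [0, 0, 0], [0, 0, 0]],
  [0, [0, 0, 0], [0, 0, 0]],
  [0, [0, 0, 0], [0, 0, 0]],
  [0, [0, 0, 0], [0, 0, 0]],
  [0, [0, 0, 0], [0, 0, 0]],
])

```text
t: 5.7
tcp_pos: [0.6536, -0.0215, 0.1611]
orientation: [-0.619, 0.341, 0.619, 0.341]
ft_force: [-0.5, -0.2, -0.7]
finger_gap: -0.002
```

```bash
python3 - <<'E'
from h import *
f=grab_frame('wrist');g=grab_frame('side')
cm=camera_model('side'); u=proj(cm,[.653,-.022,.17])[0].astype(int); print(u)
a=cv2.resize(f[100:400,160:480],(427,400)); b=cv2.resize(g[u[1]-45:u[1]+55,u[0]-45:u[0]+45],(360,400),interpolation=cv2.INTER_CUBIC)
cv2.imwrite('pics/w2.png',np.hstack([a,b]))
E
```

```text
[264 193]
```

View pics/w2.png

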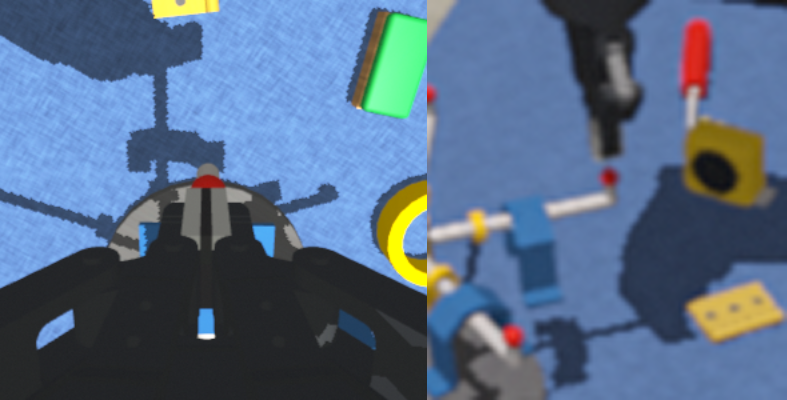

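```bash
python3 - <<'E'
from h import *
o=st();cm=camera_model('wrist');M=R.from_quat(o['orientation']).as_matrix()
p=o['tcp_pos'];P=[p,p-.019*M[:,0],[.653,-.022,.175],[.653,-.022,.182],[.653,-.022,.168]]
print(((proj(cm,P)-[160,100])*4/3).round(0).tolist())
s=camera_model('side');u=(proj(s,P)-[219,148])*4+[427,0];print(u.round(0).tolist())
f=grab_frame('wrist');cv2.imwrite('pics/w3.png',cv2.resize(f[200:300,270:370],(700,700),interpolation=cv2.INTER_CUBIC))
E
```

```text
t 5.8 tcp [ 0.6536 -0.0214  0.161 ] q [-0.033  0.431  0.035  1.174  0.    -0.596] F [-0.7  0.3  0.2] gap 0.006
[[-0.0, -0.846, -0.534], [0.0, -0.534, 0.846], [-1.0, 0.0, 0.0]]
[[208.0, 180.0], [208.0, 198.0], [207.0, 191.0], [208.0, 199.0], [207.0, 185.0]]
[[609.0, 193.0], [607.0, 171.0], [609.0, 177.0], [608.0, 169.0], [609.0, 185.0]]
```

View pics/w3.png

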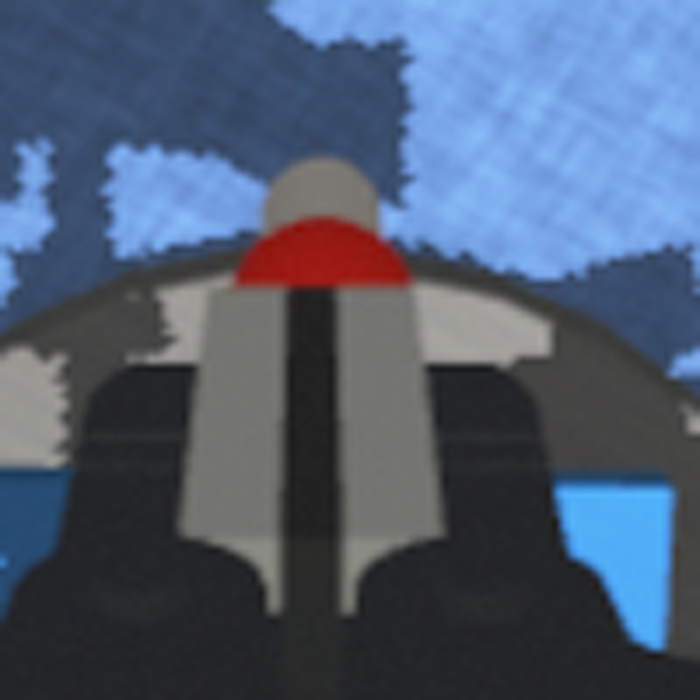

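The pads closed just above the ball's equator and slipped off the top. The tips stand about 8 mm higher than I assumed. Open, go 14 mm lower and close again.

>>> play_rows([
  [0.5, [0, 0, 0], [0, 0, 0]],
  [0.5, [0, 0, 0], [0, 0, 0]],
  [0.5, [0, 0, 0], [0, 0, 0]],
  [0.5, [0.007, 0, 0], [0, 0, 0]],
  [0.5, [0.007, 0, 0], [0, 0, 0]],
])

```text
t: 6.35
tcp_pos: [0.6537, -0.0215, 0.1466]
orientation: [0.619, -0.341, -0.619, -0.341]
ft_force: [-0.2, -0.2, -0.2]
finger_gap: 0.503
```

>>> play_rows([
  [0, [0, 0, 0], [0, 0, 0]],
  [0, [0, 0, 0], [0, 0, 0]],
  [0, [0, 0, 0], [0, 0, 0]],
  [0, [0, 0, 0], [0, 0, 0]],
  [0, [0, 0, 0], [0, 0, 0]],
])

```text
t: 6.85
tcp_pos: [0.6552, -0.0219, 0.1494]
orientation: [0.621, -0.341, -0.618, -0.342]
ft_force: [0.6, -0.9, 7.4]
finger_gap: 0.001
```

>>> play_rows([
  [0, [0, 0, 0], [0, 0, 0]],
  [0, [0, 0, 0], [0, 0, 0]],
  [0, [0, 0, 0], [0, 0, 0]],
  [0, [0, 0, 0], [0, 0, 0]],
  [0, [0, 0, 0], [0, 0, 0]],
])

```text
t: 7.35
tcp_pos: [0.6552, -0.0219, 0.1494]
orientation: [0.621, -0.341, -0.618, -0.342]
ft_force: [-0.0, -1.4, 8.0]
finger_gap: -0.001
```

```bash
python3 - <<'E'
from h import *
f=grab_frame('wrist');g=grab_frame('scene');h=grab_frame('side')
def C(im,n,s=55):
    u=proj(camera_model(n),[.653,-.022,.17])[0].astype(int);print(n,u); return cv2.resize(im[u[1]-s:u[1]+s,u[0]-s:u[0]+s],(400,400),interpolation=cv2.INTER_CUBIC)
cv2.imwrite('pics/w4.png',np.hstack([C(f,'wrist'),C(h,'side',25)]))
for n,im in(('scene',g),('side',h)):
    cm=camera_model(n);hsv=cv2.cvtColor(im,cv2.COLOR_BGR2HSV)
    m=(((hsv[...,0]<6)|(hsv[...,0]>174))&(hsv[...,1]>150)&(hsv[...,2]>90)).astype(np.uint8)
    k,l,s,c=cv2.connectedComponentsWithStats(m)
    for i in range(1,k):
        if 3<s[i,4]<120: print(n,'red',c[i].round(1),s[i,4],cast(cm,c[i],.175).round(3))
E
```

```text
wrist [317 246]
side [264 193]
scene red [400.  249.2] 10 [0.663 0.148 0.175]
scene red [311.4 301.9] 15 [ 0.809 -0.086  0.175]
scene red [422.5 311.5] 16 [0.83  0.19  0.175]
scene red [365.  348.5] 16 [0.919 0.044 0.175]
side red [285.7 161.7] 89 [ 0.633 -0.181  0.175]
side red [218.5 171. ] 8 [ 0.813 -0.09   0.175]
side red [163.5 192.5] 12 [0.923 0.04  0.175]
side red [264.2 192.4] 5 [ 0.653 -0.021  0.175]
side red [170.6 232.6] 15 [0.834 0.187 0.175]
side red [239.6 231.6] 14 [0.668 0.146 0.175]
```

View pics/w4.png

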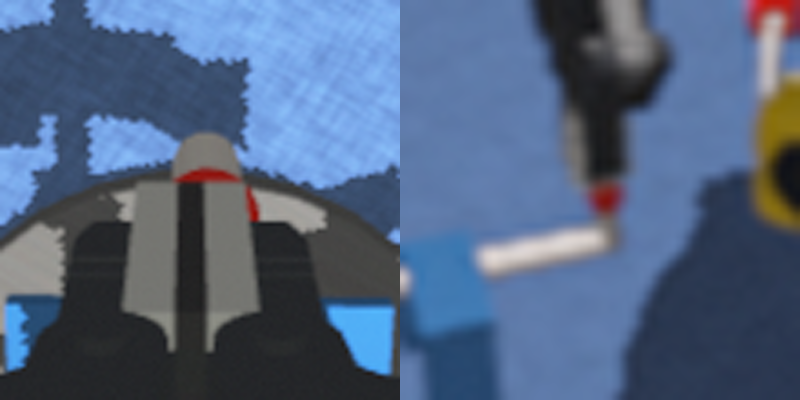

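```bash
python3 - <<'E'
from h import *
print(env.hold_point_z,[a for a in dir(env) if a[0]!='_']); o=st(); print(o.keys())
E
```

```text
0.0187 ['MotionError', 'get_obs', 'hold_point_z', 'job_done']
t 7.5 tcp [ 0.6552 -0.0219  0.1494] q [-3.300e-02  4.360e-01  1.500e-02  1.146e+00 -1.000e-03 -5.960e-01] F [-0.5 -1.2  7.1] gap -0.002
[[0.004, -0.846, -0.534], [-0.001, -0.534, 0.846], [-1.0, -0.003, -0.003]]
dict_keys(['t', 'joints', 'qvel', 'effort', 'tcp_pos', 'orientation', 'ft_force', 'ft_torque', 'finger_gap'])
```

Every view agrees the ball is at 175 mm. The side view, the wrist view and the 8 N upward contact all put the real fingertips about 30 mm above the reported TCP. I'll open, go 25 mm deeper and close again, watching the force.

>>> play_rows([
  [0.5, [-0.005, 0, 0], [0, 0, 0]],
  [0.5, [0, 0, 0], [0, 0, 0]],
  [0.5, [0, 0, 0], [0, 0, 0]],
  [0.5, [0.014, 0, 0], [0, 0, 0]],
  [0.5, [0.014, 0, 0], [0, 0, 0]],
])

```text
t: 8.0
tcp_pos: [0.6535, -0.0214, 0.1228]
orientation: [-0.619, 0.341, 0.619, 0.341]
ft_force: [0.1, 0.1, 0.1]
finger_gap: 0.5
```

>>> play_rows([
  [0, [0, 0, 0], [0, 0, 0]],
  [0, [0, 0, 0], [0, 0, 0]],
  [0, [0, 0, 0], [0, 0, 0]],
  [0, [0, 0, 0], [0, 0, 0]],
  [0, [0, 0, 0], [0, 0, 0]],
])

```text
t: 8.5
tcp_pos: [0.6526, -0.0215, 0.123]
orientation: [-0.619, 0.342, 0.62, 0.341]
ft_force: [-0.5, -0.5, -11.8]
finger_gap: 0.133
```

>>> play_rows([
  [0, [0, 0, 0], [0, 0, 0]],
  [0, [0, 0, 0], [0, 0, 0]],
  [0, [0, 0, 0], [0, 0, 0]],
  [0, [0, 0, 0], [0, 0, 0]],
  [0, [0, 0, 0], [0, 0, 0]],
])

```text
t: 9.0
tcp_pos: [0.6526, -0.0215, 0.123]
orientation: [-0.619, 0.342, 0.62, 0.341]
ft_force: [-2.0, -0.1, -17.7]
finger_gap: 0.125
```

Gripped: gap 10.6 mm, on the post under the ball. Ease down 2 mm, then lead clockwise 6° per row.

>>> play_rows([
  [0, [0.002, 0, 0], [0, 0, 0]],
  [0, [0, -0.0003, 0.0076], [3, 0, 0]],
  [0, [0, -0.0003, 0.0076], [3, 0, 0]],
  [0, [0, -0.0005, 0.0101], [4, 0, 0]],
  [0, [0, -0.0005, 0.0101], [4, 0, 0]],
])

```text
t: 9.5
tcp_pos: [0.638, 0.0099, 0.1229]
orientation: [0.572, -0.416, -0.572, -0.415]
ft_force: [-4.7, -3.4, -9.2]
finger_gap: 0.131
```

>>> play_rows([
  [0, [0, -0.0007, 0.0126], [5, 0, 0]],
  [0, [0, -0.0007, 0.0126], [5, 0, 0]],
  [0, [0, -0.0007, 0.0126], [5, 0, 0]],
  [0, [0, -0.0007, 0.0126], [5, 0, 0]],
  [0, [0, -0.0007, 0.0126], [5, 0, 0]],
])

```text
t: 10.0
tcp_pos: [0.6318, 0.0736, 0.1229]
orientation: [-0.468, 0.53, 0.469, 0.529]
ft_force: [-5.9, 0.8, -8.0]
finger_gap: 0.131
```

```bash
cat >> h.py <<'E'
def reds(n):
    im=grab_frame(n);cm=camera_model(n);hsv=cv2.cvtColor(im,cv2.COLOR_BGR2HSV)
    m=(((hsv[...,0]<6)|(hsv[...,0]>174))&(hsv[...,1]>150)&(hsv[...,2]>90)).astype(np.uint8)
    k,l,s,c=cv2.connectedComponentsWithStats(m)
    for i in range(1,k):
        p=cast(cm,c[i],.175)-[.774,.055,0]
        if 3<s[i,4]<300 and np.hypot(*p[:2])<.2: print(n,'ball',s[i,4],(p+[.774,.055,0]).round(3),'r',np.hypot(*p[:2]).round(3),'ang',np.degrees(np.arctan2(p[1],p[0])).round(1)%360)
    return im
E
python3 - <<'E'
from h import *
o=st();d=o['tcp_pos']-[.774,.055,0];print(yaw(o),np.hypot(*d[:2]),np.degrees(np.arctan2(d[1],d[0]))%360);reds('scene')
E
```

```text
t 10.0 tcp [0.6318 0.0736 0.1229] q [ 1.160e-01  4.200e-01 -7.100e-02  1.082e+00  1.000e-03  2.370e-01] F [-5.9  0.8 -8. ] gap 0.131
[[-0.002, -0.993, 0.121], [0.0, 0.121, 0.993], [-1.0, 0.002, 0.0]]
83.06872725882793 0.1434433884749402 172.52983747364604
scene ball 9 [0.631 0.073 0.175] r 0.145 ang 172.7
scene ball 20 [ 0.712 -0.076  0.175] r 0.145 ang 244.6
scene ball 11 [0.747 0.198 0.175] r 0.145 ang 100.8
scene ball 17 [ 0.88  -0.045  0.175] r 0.145 ang 316.7
scene ball 17 [0.902 0.125 0.175] r 0.146 ang 28.8
```

Leading works: branch 0 is at 172.7°. I'll carry on 75° more.

>>> play_rows([
  [0, [0, -0.0007, 0.0126], [5, 0, 0]],
  [0, [0, -0.0007, 0.0126], [5, 0, 0]],
  [0, [0, -0.0007, 0.0126], [5, 0, 0]],
  [0, [0, -0.0007, 0.0126], [5, 0, 0]],
  [0, [0, -0.0007, 0.0126], [5, 0, 0]],
])

```text
t: 10.55
tcp_pos: [0.6535, 0.1339, 0.1229]
orientation: [-0.342, 0.618, 0.345, 0.618]
ft_force: [-5.6, 2.6, -9.5]
finger_gap: 0.128
```

>>> play_rows([
  [0, [0, -0.0007, 0.0126], [5, 0, 0]],
  [0, [0, -0.0007, 0.0126], [5, 0, 0]],
  [0, [0, -0.0007, 0.0126], [5, 0, 0]],
  [0, [0, -0.0007, 0.0126], [5, 0, 0]],
  [0, [0, -0.0007, 0.0126], [5, 0, 0]],
])

```text
t: 11.05
tcp_pos: [0.6988, 0.1789, 0.123]
orientation: [-0.2, 0.677, 0.203, 0.678]
ft_force: [-3.1, 3.8, -9.6]
finger_gap: 0.131
```

>>> play_rows([
  [0, [0, -0.0007, 0.0126], [5, 0, 0]],
  [0, [0, -0.0007, 0.0126], [5, 0, 0]],
  [0, [0, -0.0007, 0.0126], [5, 0, 0]],
  [0, [0, -0.0006, 0.0101], [4, 0, 0]],
  [0, [0, -0.0004, 0.0076], [3, 0, 0]],
])

```text
t: 11.55
tcp_pos: [0.7514, 0.1991, 0.123]
orientation: [-0.068, 0.703, 0.07, 0.704]
ft_force: [-1.8, 4.4, -9.9]
finger_gap: 0.128
```

>>> play_rows([
  [0.4, [0, 0, 0], [0, 0, 0]],
  [0.4, [0, 0, 0], [0, 0, 0]],
  [0.4, [0, 0, 0], [0, 0, 0]],
  [0.4, [-0.03, 0, 0], [0, 0, 0]],
  [0.4, [-0.04, 0, 0], [0, 0, 0]],
])

```text
t: 12.05
tcp_pos: [0.7491, 0.1957, 0.1917]
orientation: [-0.07, 0.705, 0.069, 0.703]
ft_force: [0.6, 0.0, 0.2]
finger_gap: 0.398
```

```bash
python3 - <<'E'
from h import *
st(); im=reds('scene');cv2.imwrite('pics/s5.png',im)
E
```

```text
t 12.05 tcp [0.7491 0.1957 0.1917] q [ 0.256  0.681  0.509  1.401 -0.     1.629] F [0.6 0.  0.2] gap 0.398
[[-0.003, -0.196, 0.981], [-0.001, 0.981, 0.196], [-1.0, -0.0, -0.003]]
scene ball 9 [0.631 0.078 0.175] r 0.145 ang 170.9
scene ball 17 [ 0.709 -0.074  0.175] r 0.144 ang 243.2
scene ball 10 [0.75  0.198 0.175] r 0.145 ang 99.7
scene ball 16 [ 0.877 -0.047  0.175] r 0.145 ang 315.2
scene ball 17 [0.903 0.122 0.175] r 0.146 ang 27.4
```

Branches now stand at 99.7° (wet), 171° (free), 243° (free), 315° (free) and 27° (wet). Next I go over saddle B near (0.442, 0.217).

```bash
python3 -c "
from h import *
plan([.43,.21,.2],75)"
```

```text
t 12.1 tcp [0.7525 0.1965 0.2019] q [ 0.256  0.675  0.521  1.407 -0.     1.629] F [-0.4 -0.9  7.3] gap 0.402
[[0.009, -0.196, 0.981], [0.002, 0.981, 0.196], [-1.0, 0.0, 0.009]]
yaw 11.3 shift now [-0.001   0.0763 -0.3137] shift after turn [ 0.0019  0.315  -0.0705] turn x -63.7 rotvec [-63.71   0.49   0.28]
```

>>> play_rows([
  [1, [-0.004, 0.008, -0.032], [0, 0, 0]],
  [1, [0, 0.008, -0.032], [0, 0, 0]],
  [1, [0, 0.008, -0.032], [0, 0, 0]],
  [1, [0, 0.008, -0.032], [0, 0, 0]],
  [1, [0, 0.008, -0.032], [0, 0, 0]],
])

```text
t: 12.6
tcp_pos: [0.5849, 0.2042, 0.1976]
orientation: [-0.069, 0.703, 0.07, 0.705]
ft_force: [-0.0, 0.4, -0.5]
finger_gap: 0.997
```

>>> play_rows([
  [1, [0, 0.008, -0.032], [0, 0, 0]],
  [1, [0, 0.008, -0.032], [0, 0, 0]],
  [1, [0, 0.008, -0.032], [0, 0, 0]],
  [1, [0, 0.008, -0.032], [0, 0, 0]],
  [1, [0, 0.004, -0.026], [0, 0, 0]],
])

```text
t: 13.1
tcp_pos: [0.4264, 0.2096, 0.1974]
orientation: [-0.069, 0.703, 0.07, 0.705]
ft_force: [0.2, -0.5, 0.1]
finger_gap: 1.001
```

>>> play_rows([
  [1, [0, 0, 0], [-8, 0, 0]],
  [1, [0, 0, 0], [-8, 0, 0]],
  [1, [0, 0, 0], [-8, 0, 0]],
  [1, [0, 0, 0], [-8, 0, 0]],
  [1, [0, 0, 0], [-8, 0, 0]],
])

```text
t: 13.6
tcp_pos: [0.4282, 0.2096, 0.1975]
orientation: [-0.308, 0.635, 0.308, 0.638]
ft_force: [-1.1, -0.1, -0.6]
finger_gap: 1.004
```

>>> play_rows([
  [1, [0, 0, 0], [-8, 0, 0]],
  [1, [0, 0, 0], [-8, 0, 0]],
  [1, [0, 0, 0], [-8, 0, 0]],
  [1, [0, 0, 0], [0, 0, 0]],
  [1, [0, 0, 0], [0, 0, 0]],
])

```text
t: 14.1
tcp_pos: [0.428, 0.2096, 0.197]
orientation: [-0.431, 0.56, 0.431, 0.561]
ft_force: [0.2, -1.3, -0.3]
finger_gap: 1.0
```

```bash
python3 - <<'E'
from h import *
o=st();print(yaw(o));cm=camera_model('wrist');f=grab_frame('wrist')
print(proj(cm,[[.442,.217,.06],[.47,.217,.06]]).round(0).tolist())
cv2.imwrite('pics/w6.png',f)
E
```

```text
t 14.1 tcp [0.428  0.2096 0.197 ] q [ 0.455  0.081 -0.339  1.149 -0.     0.716] F [ 0.2 -1.3 -0.3] gap 1.0
[[0.002, -0.966, 0.257], [0.001, 0.257, 0.966], [-1.0, -0.002, 0.001]]
75.0852655275413
[[326.0, 195.0], [333.0, 221.0]]
```

View pics/w6.png

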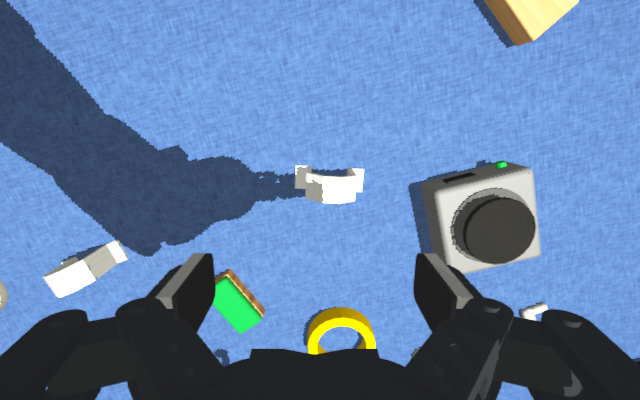

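The view shows saddle B at about (332,185), nearly aligned with the jaws, and saddle A at (85,270). I'll fit each by mask.

```bash
cat >> h.py <<'E'
def saddle(f,cm,p0,r=60):
    """white blob near p0; extreme image columns along the feet -> direction; minAreaRect corners cast"""
    u=proj(cm,[p0])[0].astype(int);x0,y0=max(u[0]-r,0),max(u[1]-r,0)
    c=f[y0:u[1]+r,x0:u[0]+r]; hsv=cv2.cvtColor(c,cv2.COLOR_BGR2HSV)
    m=((hsv[...,1]<60)&(hsv[...,2]>105)).astype(np.uint8)
    k,l,s,ce=cv2.connectedComponentsWithStats(m); i=1+np.argmax(s[1:,4]); pts=np.argwhere(l==i)[:,::-1]+[x0,y0]
    print('blob',s[i],'off',x0,y0)
    top=pts[hsv[pts[:,1]-y0,pts[:,0]-x0,2]>225]
    return pts.astype(np.float32),top.astype(np.float32)
E
python3 - <<'E'
from h import *
f=cv2.imread('pics/w6.png');cm=camera_model('wrist')
pts,top=saddle(f,cm,[.442,.217,.04],45)
for q in(pts,top): 
    r=cv2.minAreaRect(q);print([np.round(a,1) for a in r]);print(cv2.boxPoints(r).round(0).tolist())
# lowest (image) edge = crown/top far edge ; feet points: top-left and top-right extremes
L=pts[pts[:,0]<pts[:,0].min()+6];Rr=pts[pts[:,0]>pts[:,0].max()-6]
for q in(L,Rr): print('foot strip',q[:,0].mean(),q[:,1].min(),q[:,1].max(),cast(cm,q.mean(0),.004).round(4))
cv2.imwrite('pics/w6c.png',cv2.resize(f[150:220,280:380],(800,560),interpolation=cv2.INTER_CUBIC))
E
```

```text
blob [  14   20   71   39 1952] off 280 145
[array([328.6, 184.7]), array([69.2, 37. ]), np.float64(3.1)]
[[293.0, 201.0], [295.0, 164.0], [364.0, 168.0], [362.0, 205.0]]
[array([328.6, 184.7]), array([69.2, 37. ]), np.float64(3.1)]
[[293.0, 201.0], [295.0, 164.0], [364.0, 168.0], [362.0, 205.0]]
foot strip 296.90323 165.0 188.0 [0.4274 0.1893 0.004 ]
foot strip 360.83636 168.0 191.0 [0.448  0.2579 0.004 ]
```

View pics/w6c.png

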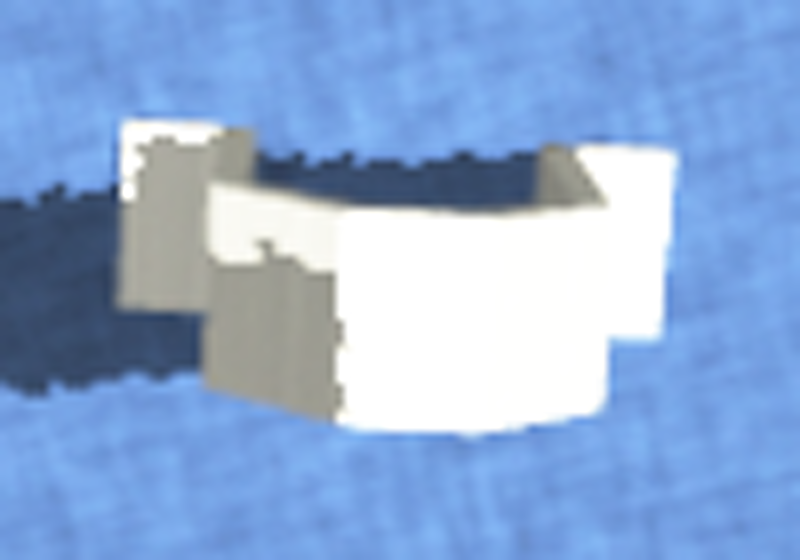

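Saddle B's foot edges give its centre as (0.438, 0.224) and its y axis at 73°. I'll descend to TCP z ≈ 5 mm and check the true finger height from the side.

>>> play_rows([
  [1, [0.02, -0.003, 0.008], [1.8, 0, 0]],
  [1, [0.04, -0.003, 0.008], [0, 0, 0]],
  [1, [0.04, 0, 0], [0, 0, 0]],
  [1, [0.03, 0, 0], [0, 0, 0]],
  [1, [0.02, 0, 0], [0, 0, 0]],
])

```text
t: 14.65
tcp_pos: [0.4364, 0.2227, 0.0439]
orientation: [-0.422, 0.568, 0.422, 0.566]
ft_force: [-0.1, 0.5, 0.0]
finger_gap: 1.003
```

>>> play_rows([
  [1, [0.015, 0, 0], [0, 0, 0]],
  [1, [0.012, 0, 0], [0, 0, 0]],
  [1, [0.008, 0, 0], [0, 0, 0]],
  [1, [0.005, 0, 0], [0, 0, 0]],
  [1, [0, 0, 0], [0, 0, 0]],
])

```text
t: 15.15
tcp_pos: [0.4376, 0.2233, 0.0059]
orientation: [-0.423, 0.567, 0.423, 0.567]
ft_force: [-0.7, 0.1, -0.1]
finger_gap: 1.002
```

```bash
python3 - <<'E'
from h import *
o=st();f=grab_frame('wrist');h=grab_frame('side');cm=camera_model('side')
u=proj(cm,[.438,.224,.03])[0].astype(int);print(u,proj(cm,[o['tcp_pos'],[.438,.224,0],[.438,.224,.06]]).round(1).tolist())
s=30
cv2.imwrite('pics/w7.png',np.hstack([cv2.resize(h[u[1]-s:u[1]+s,u[0]-s:u[0]+s],(400,400),interpolation=cv2.INTER_CUBIC),cv2.resize(f[100:400,170:470],(400,400))]))
E
```

```text
t 15.15 tcp [0.4376 0.2233 0.0059] q [ 0.472  0.281 -0.573  0.717 -0.     0.761] F [-0.7  0.1 -0.1] gap 1.002
[[-0.0, -0.959, 0.285], [-0.0, 0.285, 0.959], [-1.0, 0.0, -0.0]]
[322 308] [[322.6, 314.8], [322.3, 316.4], [323.0, 301.2]]
```

View pics/w7.png

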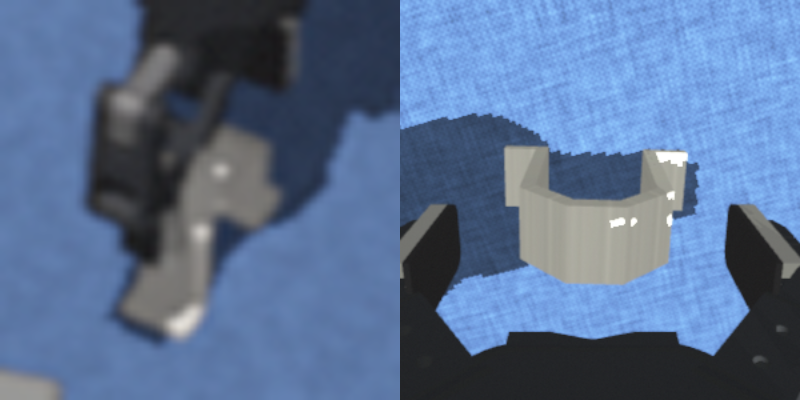

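The fingertips are about 35–40 mm up the legs, so the offset of about 30 mm is real. The saddle is centred. Lower 28 mm more and close.

>>> play_rows([
  [1, [0.008, 0, 0], [0, 0, 0]],
  [1, [0.008, 0, 0], [0, 0, 0]],
  [1, [0.006, 0, 0], [0, 0, 0]],
  [1, [0.004, 0, 0], [0, 0, 0]],
  [1, [0.002, 0, 0], [0, 0, 0]],
])

```text
t: 15.75
tcp_pos: [0.4372, 0.2232, -0.0226]
orientation: [-0.423, 0.567, 0.423, 0.566]
ft_force: [-0.4, 0.5, 0.1]
finger_gap: 1.001
```

>>> play_rows([
  [0.45, [0, 0, 0], [0, 0, 0]],
  [0.45, [0, 0, 0], [0, 0, 0]],
  [0.45, [0, 0, 0], [0, 0, 0]],
  [0.45, [0, 0, 0], [0, 0, 0]],
  [0.45, [0, 0, 0], [0, 0, 0]],
], grip_force=25)

```text
t: 16.25
tcp_pos: [0.438, 0.2235, -0.0215]
orientation: [-0.423, 0.566, 0.423, 0.567]
ft_force: [-0.6, -0.2, 3.4]
finger_gap: 0.584
```

```bash
python3 -c "
from h import *
st()"
```

```text
t 16.25 tcp [ 0.438   0.2235 -0.0215] q [ 0.472  0.319 -0.6    0.651 -0.     0.76 ] F [-0.6 -0.2  3.4] gap 0.584
[[0.001, -0.959, 0.285], [0.0, 0.285, 0.959], [-1.0, -0.001, 0.001]]
```

Gripped at 49.6 mm. Lift and carry to branch 1.

>>> play_rows([
  [0.45, [-0.02, 0, 0], [0, 0, 0]],
  [0.45, [-0.045, 0, 0], [0, 0, 0]],
  [0.45, [-0.05, 0, 0], [0, 0, 0]],
  [0.45, [-0.05, 0, 0], [0, 0, 0]],
  [0.45, [-0.035, 0, 0], [-8, 0, 0]],
], grip_force=40)

```text
t: 16.75
tcp_pos: [0.4384, 0.2237, 0.1815]
orientation: [-0.462, 0.534, 0.462, 0.536]
ft_force: [0.7, 0.5, -0.8]
finger_gap: 0.581
```

```bash
python3 -c "
from h import *
plan([.685,.0685,.175],81.4);plan([.685,.0685,.0845],81.4)"
```

```text
t 16.75 tcp [0.4384 0.2237 0.1815] q [ 0.472  0.117 -0.334  1.116  0.     0.618] F [ 0.7  0.5 -0.8] gap 0.581
[[0.003, -0.989, 0.146], [0.001, 0.146, 0.989], [-1.0, -0.003, 0.002]]
yaw 81.6 shift now [ 0.007  -0.2666 -0.1177] shift after turn [ 0.0065 -0.2671 -0.1166] turn x 0.2 rotvec [0.23 0.1  0.15]
t 16.75 tcp [0.4384 0.2237 0.1815] q [ 0.472  0.117 -0.334  1.116  0.     0.618] F [ 0.7  0.5 -0.8] gap 0.581
[[0.003, -0.989, 0.146], [0.001, 0.146, 0.989], [-1.0, -0.003, 0.002]]
yaw 81.6 shift now [ 0.0975 -0.2663 -0.1179] shift after turn [ 0.097  -0.2671 -0.1166] turn x 0.2 rotvec [0.23 0.1  0.15]
```

>>> play_rows([
  [0.45, [0, -0.0266, -0.0118], [0, 0, 0]],
  [0.45, [0, -0.0266, -0.0118], [0, 0, 0]],
  [0.45, [0, -0.0266, -0.0118], [0, 0, 0]],
  [0.45, [0, -0.0266, -0.0118], [0, 0, 0]],
  [0.45, [0, -0.0266, -0.0118], [0, 0, 0]],
])

```text
t: 17.25
tcp_pos: [0.5611, 0.1445, 0.1779]
orientation: [-0.461, 0.536, 0.462, 0.536]
ft_force: [-0.4, 0.4, -1.2]
finger_gap: 0.577
```

>>> play_rows([
  [0.45, [0, -0.0266, -0.0118], [0, 0, 0]],
  [0.45, [0, -0.0266, -0.0118], [0, 0, 0]],
  [0.45, [0, -0.0266, -0.0118], [0, 0, 0]],
  [0.45, [0, -0.0266, -0.0118], [0, 0, 0]],
  [0.45, [0, -0.0266, -0.0118], [0, 0, 0]],
])

```text
t: 17.75
tcp_pos: [0.6838, 0.0665, 0.1776]
orientation: [-0.461, 0.536, 0.462, 0.536]
ft_force: [0.3, 0.9, -0.4]
finger_gap: 0.576
```

```bash
python3 - <<'E'
from h import *
plan([.685,.0685,.0845],81.4)
im=reds('scene');h=reds('side')
f=grab_frame('wrist')
cv2.imwrite('pics/w8.png',np.hstack([cv2.resize(f[80:400,160:480],(400,400)),cv2.resize(h[120:280,150:310],(400,400))]))
E
```

```text
t 17.75 tcp [0.6838 0.0665 0.1776] q [0.097 0.491 0.163 1.244 0.    0.246] F [ 0.3  0.9 -0.4] gap 0.576
[[-0.001, -0.989, 0.148], [0.0, 0.148, 0.989], [-1.0, 0.001, -0.0]]
yaw 81.5 shift now [ 0.0931 -0.0009  0.0022] shift after turn [ 0.0931 -0.0009  0.0022] turn x 0.1 rotvec [ 0.07 -0.   -0.05]
scene ball 10 [ 0.71  -0.075  0.175] r 0.145 ang 243.6
scene ball 12 [0.75  0.198 0.175] r 0.145 ang 99.7
scene ball 17 [ 0.877 -0.047  0.175] r 0.145 ang 315.3
scene ball 17 [0.903 0.122 0.175] r 0.146 ang 27.4
side ball 9 [ 0.881 -0.049  0.175] r 0.149 ang 315.9
side ball 14 [0.907 0.12  0.175] r 0.148 ang 26.0
side ball 21 [0.634 0.073 0.175] r 0.141 ang 172.6
side ball 17 [0.754 0.195 0.175] r 0.142 ang 97.9
```

View pics/w8.png

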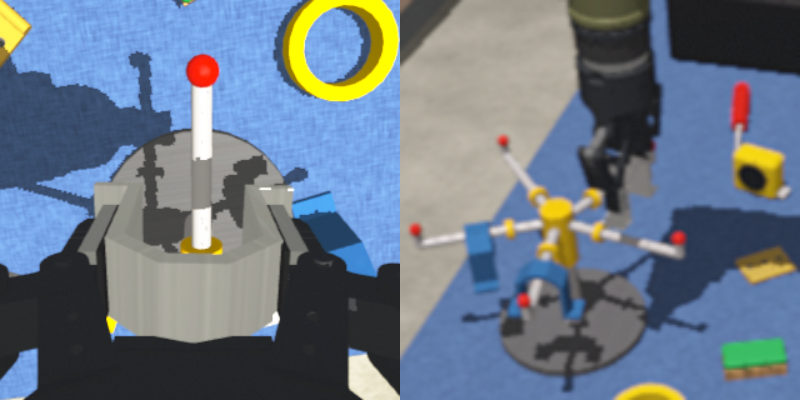

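The rod runs centred through the saddle's opening. Lower and release.

>>> play_rows([
  [0.45, [0.02, -0.001, 0.002], [0, 0, 0]],
  [0.45, [0.025, 0, 0], [0, 0, 0]],
  [0.45, [0.025, 0, 0], [0, 0, 0]],
  [0.45, [0.015, 0, 0], [0, 0, 0]],
  [0.45, [0.008, 0, 0], [0, 0, 0]],
])

```text
t: 18.4
tcp_pos: [0.6827, 0.0695, 0.0835]
orientation: [-0.461, 0.536, 0.462, 0.535]
ft_force: [0.1, -0.4, 3.1]
finger_gap: 0.58
```

>>> play_rows([
  [0.7, [0, 0, 0], [0, 0, 0]],
  [0.7, [0, 0, 0], [0, 0, 0]],
  [0.7, [0, 0, 0], [0, 0, 0]],
  [0.7, [-0.02, 0, 0], [0, 0, 0]],
  [0.7, [-0.04, 0, 0], [0, 0, 0]],
])

```text
t: 18.9
tcp_pos: [0.6824, 0.0688, 0.1432]
orientation: [-0.46, 0.537, 0.462, 0.534]
ft_force: [0.1, 0.1, -1.0]
finger_gap: 0.698
```

>>> play_rows([
  [0.7, [-0.04, 0, 0], [0, 0, 0]],
  [0.7, [-0.04, 0, 0], [0, 0, 0]],
  [0.7, [0, 0, 0], [0, 0, 0]],
  [0.7, [0, 0, 0], [0, 0, 0]],
  [0.7, [0, 0, 0], [0, 0, 0]],
])

```text
t: 19.4
tcp_pos: [0.6841, 0.069, 0.2244]
orientation: [-0.461, 0.536, 0.462, 0.536]
ft_force: [-0.2, 0.3, 0.2]
finger_gap: 0.703
```

```bash
python3 - <<'E'
from h import *
plan([.465,-.075,.2],90)
im=reds('scene');h=grab_frame('side')
f=grab_frame('wrist')
cv2.imwrite('pics/w9.png',np.hstack([cv2.resize(f[80:400,160:480],(400,400)),cv2.resize(h[120:280,150:310],(400,400))]))
E
```

```text
t 19.4 tcp [0.6841 0.069  0.2244] q [0.1   0.482 0.254 1.345 0.    0.249] F [-0.2  0.3  0.2] gap 0.703
[[-0.001, -0.989, 0.148], [-0.0, 0.148, 0.989], [-1.0, 0.001, -0.0]]
yaw 81.5 shift now [ 0.0246  0.1953 -0.1749] shift after turn [ 0.0244  0.2191 -0.144 ] turn x -8.5 rotvec [-8.53 -0.01 -0.05]
scene ball 10 [0.631 0.077 0.175] r 0.145 ang 171.1
scene ball 10 [ 0.71  -0.075  0.175] r 0.145 ang 243.6
scene ball 11 [0.75  0.198 0.175] r 0.145 ang 99.5
scene ball 18 [ 0.877 -0.047  0.175] r 0.145 ang 315.2
scene ball 17 [0.903 0.122 0.175] r 0.146 ang 27.4
```

View pics/w9.png

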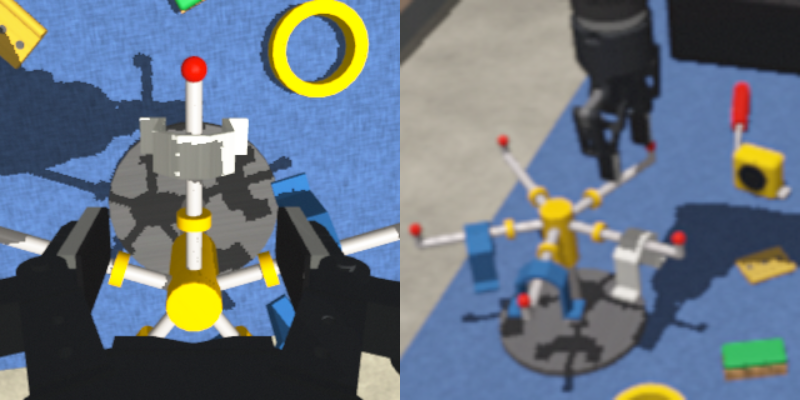

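Saddle B hangs on branch 1. Next, above saddle A.

>>> play_rows([
  [1, [0, 0.0195, -0.0175], [-1, 0, 0]],
  [1, [0, 0.0195, -0.0175], [-1, 0, 0]],
  [1, [0, 0.02, -0.017], [-1, 0, 0]],
  [1, [0, 0.02, -0.0165], [-1, 0, 0]],
  [1, [0, 0.0205, -0.016], [-1, 0, 0]],
])

```text
t: 20.05
tcp_pos: [0.5745, -0.0041, 0.224]
orientation: [-0.484, 0.515, 0.485, 0.515]
ft_force: [0.3, 0.4, 0.4]
finger_gap: 1.0
```

>>> play_rows([
  [1, [0, 0.021, -0.016], [-1, 0, 0]],
  [1, [0, 0.021, -0.0155], [-1, 0, 0]],
  [1, [0.01, 0.021, -0.015], [-1, 0, 0]],
  [1, [0.01, 0.0215, -0.015], [-0.5, 0, 0]],
  [1, [0, 0.021, -0.014], [0, 0, 0]],
])

```text
t: 20.55
tcp_pos: [0.4659, -0.0764, 0.203]
orientation: [-0.499, 0.501, 0.501, 0.499]
ft_force: [-1.0, 0.7, 0.4]
finger_gap: 1.001
```

>>> play_rows([
  [1, [0, 0, 0], [0, 0, 0]],
  [1, [0, 0, 0], [0, 0, 0]],
  [1, [0, 0, 0], [0, 0, 0]],
  [1, [0, 0, 0], [0, 0, 0]],
  [1, [0, 0, 0], [0, 0, 0]],
])

```text
t: 21.05
tcp_pos: [0.4689, -0.0757, 0.205]
orientation: [-0.5, 0.5, 0.5, 0.5]
ft_force: [0.2, -0.4, 0.9]
finger_gap: 0.999
```

```bash
python3 - <<'E'
from h import *
o=st();print(yaw(o));cm=camera_model('wrist');f=grab_frame('wrist')
pts,top=saddle(f,cm,[.47,-.07,.04],70)
r=cv2.minAreaRect(pts);print([np.round(a,1) for a in r])
L=pts[pts[:,0]<pts[:,0].min()+4];Rr=pts[pts[:,0]>pts[:,0].max()-4]
Q=[cast(cm,q.mean(0),.004) for q in(L,Rr)];print(Q,L.mean(0),Rr.mean(0));d=Q[1]-Q[0];print('len',np.hypot(*d[:2]),'ang',np.degrees(np.arctan2(d[1],d[0])),'c',(Q[0]+Q[1])/2)
u=r[0];x,y=int(u[0]),int(u[1])
cv2.imwrite('pics/w10.png',np.hstack([cv2.resize(f[max(y-45,0):y+45,x-45:x+45],(400,400),interpolation=cv2.INTER_CUBIC),cv2.resize(f,(640,400))[:,120:520]]))
print('crop',x-45,max(y-45,0))
E
```

```text
t 21.05 tcp [ 0.4689 -0.0757  0.205 ] q [-0.16   0.076 -0.326  1.169  0.    -0.16 ] F [ 0.2 -0.4  0.9] gap 0.999
[[-0.0, -1.0, -0.0], [0.0, -0.0, 1.0], [-1.0, 0.0, 0.0]]
90.0131987529456
blob [  31   43   71   40 1892] off 250 108
[array([317. , 172.1]), array([35. , 68.6]), np.float64(82.6)]
[array([ 0.46378017, -0.11133978,  0.004     ]), array([ 0.46048804, -0.03688681,  0.004     ])] [283.3111  167.31111] [348.96924 164.36923]
len 0.07452572146074998 ang 92.5318300705109 c [ 0.46213411 -0.07411329  0.004     ]
crop 272 127
```

View pics/w10.png

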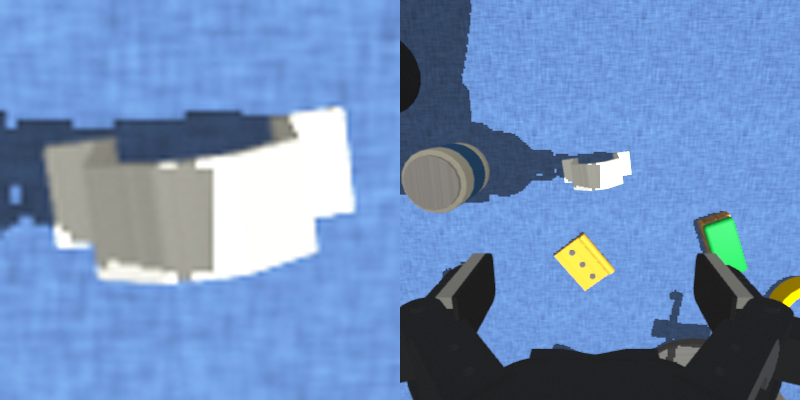

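The crop puts saddle A's centre at (0.4635, -0.073), y axis at 97°. It also shows the tin well clear of the fingers. Descend and grip.

>>> play_rows([
  [1, [0.04, 0.0054, 0.0027], [-7, 0, 0]],
  [1, [0.045, 0, 0], [0, 0, 0]],
  [1, [0.045, 0, 0], [0, 0, 0]],
  [1, [0.035, 0, 0], [0, 0, 0]],
  [1, [0.025, 0, 0], [0, 0, 0]],
])

```text
t: 21.6
tcp_pos: [0.4615, -0.0729, 0.0126]
orientation: [-0.529, 0.469, 0.53, 0.468]
ft_force: [0.5, -1.0, 0.4]
finger_gap: 1.004
```

>>> play_rows([
  [1, [0.015, 0, 0], [0, 0, 0]],
  [1, [0.01, 0, 0], [0, 0, 0]],
  [1, [0.008, 0, 0], [0, 0, 0]],
  [1, [0.0045, 0, 0], [0, 0, 0]],
  [1, [0, 0, 0], [0, 0, 0]],
])

```text
t: 22.1
tcp_pos: [0.4631, -0.0734, -0.0224]
orientation: [0.529, -0.469, -0.529, -0.469]
ft_force: [0.0, -0.6, -0.6]
finger_gap: 1.003
```

>>> play_rows([
  [0.45, [0, 0, 0], [0, 0, 0]],
  [0.45, [0, 0, 0], [0, 0, 0]],
  [0.45, [0, 0, 0], [0, 0, 0]],
  [0.45, [0, 0, 0], [0, 0, 0]],
  [0.45, [0, 0, 0], [0, 0, 0]],
], grip_force=30)

```text
t: 22.6
tcp_pos: [0.4638, -0.0735, -0.0217]
orientation: [0.53, -0.468, -0.529, -0.469]
ft_force: [-0.5, -0.1, 5.8]
finger_gap: 0.583
```

```bash
python3 -c "
from h import *
st()"
```

```text
t 22.6 tcp [ 0.4638 -0.0735 -0.0217] q [-0.157  0.284 -0.652  0.634  0.    -0.279] F [-0.5 -0.1  5.8] gap 0.583
[[0.001, -0.993, -0.121], [-0.0, -0.121, 0.993], [-1.0, -0.001, -0.0]]
```

>>> play_rows([
  [0.45, [-0.02, 0, 0], [0, 0, 0]],
  [0.45, [-0.045, 0, 0], [0, 0, 0]],
  [0.45, [-0.05, 0, 0], [-8, 0, 0]],
  [0.45, [-0.05, 0, 0], [-8, 0, 0]],
  [0.45, [-0.035, 0, 0], [-8, 0, 0]],
], grip_force=40)

```text
t: 23.1
tcp_pos: [0.4637, -0.0735, 0.181]
orientation: [0.617, -0.346, -0.615, -0.347]
ft_force: [0.4, -0.8, -1.4]
finger_gap: 0.577
```

>>> play_rows([
  [0.45, [0, 0, 0], [-8, 0, 0]],
  [0.45, [0, 0, 0], [-8, 0, 0]],
  [0.45, [0, 0, 0], [-8, 0, 0]],
  [0.45, [0, 0, 0], [-8.5, 0, 0]],
  [0.45, [0, 0, 0], [0, 0, 0]],
])

```text
t: 23.6
tcp_pos: [0.4626, -0.0733, 0.1774]
orientation: [-0.688, 0.162, 0.688, 0.162]
ft_force: [0.1, -0.0, -0.5]
finger_gap: 0.579
```

```bash
python3 -c "
from h import *
plan([.7336,-.0258,.178],153.5);reds('scene')"
```

```text
t 23.6 tcp [ 0.4626 -0.0733  0.1774] q [-0.157  0.078 -0.387  1.106  0.    -1.265] F [ 0.1 -0.  -0.5] gap 0.579
[[-0.0, -0.446, -0.895], [0.0, -0.895, 0.446], [-1.0, 0.0, 0.0]]
yaw 153.5 shift now [-0.0007 -0.1635 -0.2213] shift after turn [-0.0006 -0.1634 -0.2213] turn x -0.0 rotvec [-0.01  0.02 -0.01]
scene ball 10 [0.631 0.077 0.175] r 0.145 ang 171.1
scene ball 13 [ 0.709 -0.075  0.175] r 0.145 ang 243.4
scene ball 12 [0.75  0.199 0.175] r 0.146 ang 99.5
scene ball 18 [ 0.877 -0.047  0.175] r 0.145 ang 315.3
scene ball 16 [0.903 0.122 0.175] r 0.146 ang 27.5
```

>>> play_rows([
  [0.45, [0, -0.0164, -0.0221], [0, 0, 0]],
  [0.45, [0, -0.0164, -0.0221], [0, 0, 0]],
  [0.45, [0, -0.0164, -0.0221], [0, 0, 0]],
  [0.45, [0, -0.0164, -0.0221], [0, 0, 0]],
  [0.45, [0, -0.0164, -0.0221], [0, 0, 0]],
])

```text
t: 24.15
tcp_pos: [0.5993, -0.0491, 0.1773]
orientation: [-0.688, 0.164, 0.688, 0.163]
ft_force: [-0.1, 0.6, -0.5]
finger_gap: 0.581
```

>>> play_rows([
  [0.45, [0, -0.0164, -0.0221], [0, 0, 0]],
  [0.45, [0, -0.0164, -0.0221], [0, 0, 0]],
  [0.45, [0, -0.0164, -0.0221], [0, 0, 0]],
  [0.45, [0, -0.0164, -0.0221], [0, 0, 0]],
  [0.45, [0, -0.0164, -0.0221], [0, 0, 0]],
])

```text
t: 24.65
tcp_pos: [0.7347, -0.0251, 0.177]
orientation: [-0.688, 0.164, 0.688, 0.163]
ft_force: [0.6, 0.2, -0.7]
finger_gap: 0.581
```

```bash
python3 - <<'E'
from h import *
plan([.7336,-.0258,.0835],153.5)
f=grab_frame('wrist');cm=camera_model('wrist');hsv=cv2.cvtColor(f,cv2.COLOR_BGR2HSV)
cv2.imwrite('pics/w11.png',f)
m=(((hsv[...,0]<6)|(hsv[...,0]>174))&(hsv[...,1]>150)&(hsv[...,2]>90)).astype(np.uint8)
k,l,s,c=cv2.connectedComponentsWithStats(m)
for i in range(1,k):
    if s[i,4]>30: print(c[i].round(1),s[i,4],cast(cm,c[i],.175).round(4))
E
```

```text
t 24.65 tcp [ 0.7347 -0.0251  0.177 ] q [-0.034  0.591  0.323  1.303 -0.    -1.138] F [ 0.6  0.2 -0.7] gap 0.581
[[-0.001, -0.45, -0.893], [0.0, -0.893, 0.45], [-1.0, 0.0, 0.001]]
yaw 153.3 shift now [0.0935 0.0011 0.0007] shift after turn [0.0935 0.0011 0.0007] turn x -0.2 rotvec [-0.25  0.04 -0.02]
[311.4 135.1] 537 [ 0.715  -0.0744  0.175 ]
[542.8 304.5] 496 [0.6367 0.0761 0.175 ]
[ 82.5 306.6] 498 [ 0.8825 -0.0462  0.175 ]
```

The rod lines up to within about 4 mm and the opening allows ±15 mm. Lower and release.

>>> play_rows([
  [0.45, [0.02, 0.001, -0.002], [0, 0, 0]],
  [0.45, [0.025, 0, 0], [0, 0, 0]],
  [0.45, [0.025, 0, 0], [0, 0, 0]],
  [0.45, [0.015, 0, 0], [0, 0, 0]],
  [0.45, [0.008, 0, 0], [0, 0, 0]],
])

```text
t: 25.2
tcp_pos: [0.7341, -0.0272, 0.083]
orientation: [-0.687, 0.163, 0.689, 0.163]
ft_force: [-6.6, -3.5, 41.0]
finger_gap: 0.579
```

>>> play_rows([
  [0.7, [0, 0, 0], [0, 0, 0]],
  [0.7, [0, 0, 0], [0, 0, 0]],
  [0.7, [0, 0, 0], [0, 0, 0]],
  [0.7, [-0.02, 0, 0], [0, 0, 0]],
  [0.7, [-0.04, 0, 0], [0, 0, 0]],
])

```text
t: 25.7
tcp_pos: [0.7329, -0.027, 0.142]
orientation: [-0.686, 0.163, 0.69, 0.162]
ft_force: [0.9, -0.6, -0.4]
finger_gap: 0.698
```

>>> play_rows([
  [0.7, [-0.04, 0, 0], [0, 0, 0]],
  [0.7, [-0.04, 0, 0], [0, 0, 0]],
  [0.7, [0, 0, 0], [0, 0, 0]],
  [0.7, [0, 0, 0], [0, 0, 0]],
  [0.7, [0, 0, 0], [0, 0, 0]],
])

```text
t: 26.2
tcp_pos: [0.7348, -0.0271, 0.2238]
orientation: [-0.688, 0.162, 0.689, 0.162]
ft_force: [-0.4, 0.4, -0.7]
finger_gap: 0.7
```

```bash
python3 - <<'E'
from h import *
st(); f=grab_frame('wrist');h=grab_frame('side');s=reds('scene')
cv2.imwrite('pics/w12.png',np.hstack([cv2.resize(f[80:400,160:480],(400,400)),cv2.resize(h[120:280,150:310],(400,400))]))
# tin lid in scene: low-saturation bright blob near predicted
cm=camera_model('scene');cv2.imwrite('pics/s12.png',s)
E
```

```text
t 26.2 tcp [ 0.7348 -0.0271  0.2238] q [-0.037  0.587  0.421  1.406 -0.    -1.144] F [-0.4  0.4 -0.7] gap 0.7
[[-0.001, -0.447, -0.895], [0.0, -0.895, 0.447], [-1.0, 0.0, 0.001]]
scene ball 9 [0.631 0.075 0.175] r 0.145 ang 172.0
scene ball 8 [ 0.711 -0.076  0.175] r 0.145 ang 244.2
scene ball 11 [0.749 0.198 0.175] r 0.145 ang 99.8
scene ball 18 [ 0.878 -0.047  0.175] r 0.145 ang 315.7
scene ball 18 [0.903 0.123 0.175] r 0.146 ang 28.0
```

View pics/w12.png

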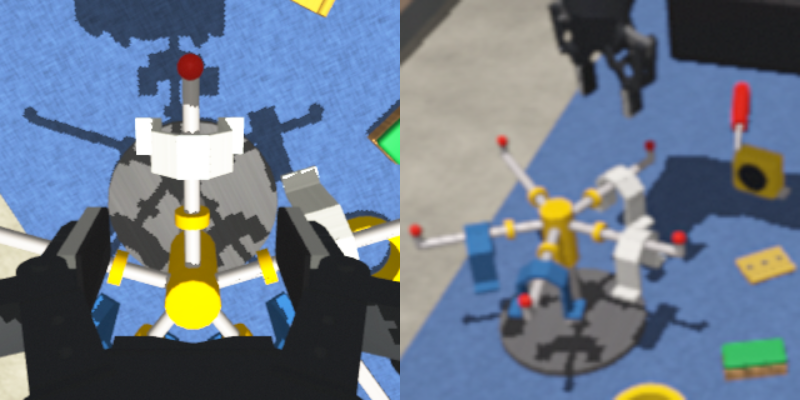

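Both saddles hang over branches 1 and 2, well away from the blue ones at the rear. Now over the tin, near (0.464, -0.225).

>>> play_rows([
  [1, [0, 0.0298, 0.0154], [0, 0, 0]],
  [1, [0, 0.0298, 0.0154], [0, 0, 0]],
  [1, [0, 0.0298, 0.0154], [0, 0, 0]],
  [1, [0, 0.0298, 0.0154], [0, 0, 0]],
  [1, [0, 0.0298, 0.0154], [0, 0, 0]],
])

```text
t: 26.85
tcp_pos: [0.598, -0.1266, 0.2235]
orientation: [-0.688, 0.162, 0.689, 0.162]
ft_force: [0.4, -0.4, 0.6]
finger_gap: 0.998
```

>>> play_rows([
  [1, [0, 0.0298, 0.0154], [0, 0, 0]],
  [1, [0, 0.0298, 0.0154], [0, 0, 0]],
  [1, [0, 0.0298, 0.0154], [0, 0, 0]],
  [1, [0, 0.0298, 0.0154], [0, 0, 0]],
  [1, [0, 0.0298, 0.0154], [0, 0, 0]],
])

```text
t: 27.35
tcp_pos: [0.4627, -0.2253, 0.2238]
orientation: [-0.688, 0.162, 0.689, 0.162]
ft_force: [-0.3, -0.8, 0.1]
finger_gap: 0.997
```

```bash
cat >> h.py <<'E'
def tin(f,cm,p0,r=75):
    u=proj(cm,[p0])[0].astype(int);x0,y0=max(u[0]-r,0),max(u[1]-r,0)
    c=f[y0:u[1]+r,x0:u[0]+r];hsv=cv2.cvtColor(c,cv2.COLOR_BGR2HSV)
    m=((hsv[...,1]<60)&(hsv[...,2]>75)).astype(np.uint8)
    m=cv2.morphologyEx(m,cv2.MORPH_OPEN,np.ones((3,3)));k,l,s,ce=cv2.connectedComponentsWithStats(m);i=1+np.argmax(s[1:,4])
    ct=max(cv2.findContours((l==i).astype(np.uint8),cv2.RETR_EXTERNAL,cv2.CHAIN_APPROX_NONE)[0],key=len)+[x0,y0]
    e=cv2.fitEllipse(cv2.convexHull(ct));print('px',[np.round(a,1) for a in e],s[i]);return e
E
python3 - <<'E'
from h import *
st();cm=camera_model('wrist');f=grab_frame('wrist')
e=tin(f,cm,[.464,-.225,.078]);print(cast(cm,e[0],.078).round(4))
u=int(e[0][0]),int(e[0][1]);print(u)
s=grab_frame('scene');es=tin(s,camera_model('scene'),[.464,-.225,.06],25);
cs=camera_model('scene');print('scene whole-blob centre at z=.06',cast(cs,es[0],.06).round(3))
cv2.imwrite('pics/w13.png',np.hstack([cv2.resize(f,(560,350)),cv2.resize(s[175:245,195:300][:,:48],(240,350),interpolation=cv2.INTER_CUBIC)]))
E
```

```text
t 27.35 tcp [ 0.4627 -0.2253  0.2238] q [-0.453  0.145 -0.205  1.222 -0.    -1.561] F [-0.3 -0.8  0.1] gap 0.997
[[-0.001, -0.447, -0.895], [0.001, -0.895, 0.447], [-1.0, 0.0, 0.001]]
px [array([309.7, 179.1]), array([61.5, 62.5]), np.float64(172.9)] [  41   40   62   63 3045]
[ 0.4653 -0.2302  0.078 ]
(309, 179)
px [array([270.3, 204.5]), array([20.2, 21.1]), np.float64(68.7)] [ 14  16  21  20 342]
scene whole-blob centre at z=.06 [ 0.463 -0.228  0.06 ]
```

View pics/w13.png

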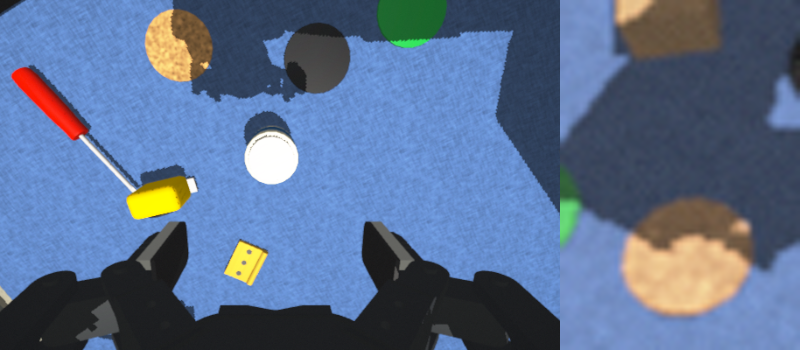

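The view shows the tin lid at about (0.465, -0.230). The cork disc at (180,45) is the only tan one; the others are black and green. Descend on the tin to TCP z = 8 mm, where the tips should be about 50 mm up.

>>> play_rows([
  [1, [0.04, 0.003, -0.0044], [0, 0, 0]],
  [1, [0.045, 0, 0], [0, 0, 0]],
  [1, [0.045, 0, 0], [0, 0, 0]],
  [1, [0.035, 0, 0], [0, 0, 0]],
  [1, [0.02, 0, 0], [0, 0, 0]],
])

```text
t: 27.95
tcp_pos: [0.4649, -0.2279, 0.0358]
orientation: [-0.687, 0.162, 0.69, 0.163]
ft_force: [0.3, 0.2, 0.4]
finger_gap: 0.998
```

>>> play_rows([
  [1, [0.012, 0, 0], [0, 0, 0]],
  [1, [0.01, 0, 0], [0, 0, 0]],
  [1, [0.006, 0, 0], [0, 0, 0]],
  [1, [0.003, 0, 0], [0, 0, 0]],
  [1, [0, 0, 0], [0, 0, 0]],
])

```text
t: 28.45
tcp_pos: [0.4674, -0.2298, 0.0089]
orientation: [0.689, -0.162, -0.688, -0.162]
ft_force: [-0.1, 0.8, -0.2]
finger_gap: 1.001
```

>>> play_rows([
  [0.55, [0, 0, 0], [0, 0, 0]],
  [0.55, [0, 0, 0], [0, 0, 0]],
  [0.55, [0, 0, 0], [0, 0, 0]],
  [0.55, [0, 0, 0], [0, 0, 0]],
  [0.55, [0, 0, 0], [0, 0, 0]],
], grip_force=50)

```text
t: 28.95
tcp_pos: [0.4674, -0.2299, 0.0096]
orientation: [0.689, -0.162, -0.688, -0.162]
ft_force: [-2.0, 1.3, 6.2]
finger_gap: 0.712
```

```bash
python3 -c "
from h import *
st()"
```

```text
t 28.95 tcp [ 0.4674 -0.2299  0.0096] q [-0.457  0.323 -0.502  0.744  0.    -1.565] F [-2.   1.3  6.2] gap 0.712
[[0.001, -0.447, -0.895], [-0.0, -0.895, 0.447], [-1.0, -0.0, -0.001]]
```

Gripped at 60.5 mm. Measure the pad and coaster from the scene and lift.

>>> play_rows([
  [0.55, [-0.02, 0, 0], [0, 0, 0]],
  [0.55, [-0.045, 0, 0], [0, 0, 0]],
  [0.55, [-0.05, 0, 0], [0, 0, 0]],
  [0.55, [-0.04, 0, 0], [0, 0, 0]],
  [0.55, [0, 0, 0], [0, 0, 0]],
], grip_force=80)

```text
t: 29.45
tcp_pos: [0.4708, -0.2315, 0.1698]
orientation: [0.692, -0.163, -0.685, -0.161]
ft_force: [0.4, -0.8, -2.0]
finger_gap: 0.702
```

```bash
python3 - <<'E'
from h import *
f=grab_frame('scene');g=grab_frame('side');hs=cv2.cvtColor(f,cv2.COLOR_BGR2HSV)
def big(m,x0,y0,x1,y1):
    c=m[y0:y1,x0:x1].astype(np.uint8);k,l,s,ce=cv2.connectedComponentsWithStats(c);i=1+np.argmax(s[1:,4])
    ct=max(cv2.findContours((l==i).astype(np.uint8),cv2.RETR_EXTERNAL,cv2.CHAIN_APPROX_NONE)[0],key=len)+[x0,y0]
    e=cv2.fitEllipse(ct);print([np.round(a,1) for a in e],s[i,4]);return e[0]
cm=camera_model('scene');u=big(hs[...,2]<60,440,200,485,245);print('pad scene',cast(cm,u,.068).round(4))
c0=cv2.cvtColor(cv2.imread('pics/scene0.png'),cv2.COLOR_BGR2HSV)
u=big((c0[...,0]>5)&(c0[...,0]<25)&(c0[...,1]>60),200,208,242,245);print('coaster',cast(cm,u,.004).round(4))
hg=cv2.cvtColor(g,cv2.COLOR_BGR2HSV);cs=camera_model('side');v=proj(cs,[.526,.365,.07])[0].astype(int)
u=big(hg[...,2]<60,v[0]-25,v[1]-22,v[0]+25,v[1]+22);print('pad side',cast(cs,u,.068).round(4))
plan([.526,.365,.15],153.5)
E
```

```text
[array([461.8, 218.8]), array([19.3, 22.7]), np.float64(143.1)] 44
pad scene [0.5142 0.3671 0.068 ]
[array([220.1, 226. ]), array([21.5, 25. ]), np.float64(64.8)] 453
coaster [ 0.5129 -0.3943  0.004 ]
[array([275.1, 345.3]), array([26.4, 28.7]), np.float64(84.8)] 632
pad side [0.5179 0.3738 0.068 ]
t 29.55 tcp [ 0.4675 -0.2299  0.1642] q [-0.457  0.181 -0.299  1.089 -0.    -1.565] F [-0.2 -0.4 -2.9] gap 0.701
[[0.002, -0.447, -0.895], [-0.001, -0.895, 0.447], [-1.0, 0.0, -0.002]]
yaw 153.5 shift now [ 0.0138 -0.5584  0.2134] shift after turn [ 0.0142 -0.5585  0.2131] turn x -0.0 rotvec [-0.03 -0.11 -0.  ]
```

```bash
python3 - <<'E'
from h import *
o=env.get_obs();cm=camera_model('wrist')
T=np.eye(4);T[:3,:3]=R.from_quat(o['orientation']).as_matrix();T[:3,3]=o['tcp_pos']
W=np.eye(4);W[:3,:3]=cv2.Rodrigues(np.array(cm['rvec'],float))[0];W[:3,3]=np.ravel(cm['tvec'])
a=np.radians(75.09);T6=np.eye(4);T6[:3,:3]=np.array([[0,-np.sin(a),np.cos(a)],[0,np.cos(a),np.sin(a)],[-1,0,0]]);T6[:3,3]=[.428,.2096,.197]
W6=W@T@np.linalg.inv(T6);c6=dict(K=cm['K'],rvec=cv2.Rodrigues(W6[:3,:3])[0],tvec=W6[:3,3])
f=cv2.imread('pics/w6.png');hs=cv2.cvtColor(f,cv2.COLOR_BGR2HSV)
for im,c,bx,th in((f,c6,(445,185,540,275),62),(grab_frame('scene'),camera_model('scene'),(445,205,480,238),75)):
    x0,y0,x1,y1=bx;h=cv2.cvtColor(im,cv2.COLOR_BGR2HSV)[y0:y1,x0:x1];m=((h[...,2]<th)).astype(np.uint8)
    k,l,s,ce=cv2.connectedComponentsWithStats(m);i=1+np.argmax(s[1:,4]);ct=max(cv2.findContours((l==i).astype(np.uint8),0,cv2.CHAIN_APPROX_NONE)[0],key=len)+[x0,y0]
    e=cv2.fitEllipse(cv2.convexHull(ct));print([np.round(q,1) for q in e],s[i],cast(c,e[0],.07).round(4))
print('check saddle',proj(c6,[.438,.2236,.004]))
E
```

```text
[array([494.9, 228.5]), array([59.3, 70. ]), np.float64(51.8)] [ 17  12  51  59 363] [0.5125 0.3659 0.07  ]
[array([461.7, 221.1]), array([20. , 23.3]), np.float64(97.0)] [  5   6  24  21 372] [0.5232 0.3647 0.07  ]
check saddle [[328.83653831 178.9008132 ]]
```

Pad estimates from three views average to (0.518, 0.368), agreeing within ±6 mm. Carry the tin there.

>>> play_rows([
  [0.55, [0, -0.0372, 0.0148], [0, 0, 0]],
  [0.55, [0, -0.0372, 0.0148], [0, 0, 0]],
  [0.55, [0, -0.0372, 0.0148], [0, 0, 0]],
  [0.55, [0, -0.0372, 0.0148], [0, 0, 0]],
  [0.55, [0, -0.0372, 0.0148], [0, 0, 0]],
])

```text
t: 30.1
tcp_pos: [0.4818, -0.0286, 0.1611]
orientation: [-0.687, 0.163, 0.69, 0.162]
ft_force: [1.7, -0.6, -3.1]
finger_gap: 0.706
```

>>> play_rows([
  [0.55, [0, -0.0372, 0.0148], [0, 0, 0]],
  [0.55, [0, -0.0372, 0.0148], [0, 0, 0]],
  [0.55, [0, -0.0372, 0.0148], [0, 0, 0]],
  [0.55, [0, -0.0372, 0.0148], [0, 0, 0]],
  [0.55, [0, -0.0372, 0.0148], [0, 0, 0]],
])

```text
t: 30.6
tcp_pos: [0.4988, 0.1703, 0.1609]
orientation: [-0.687, 0.163, 0.69, 0.161]
ft_force: [1.0, -0.5, -3.0]
finger_gap: 0.699
```

>>> play_rows([
  [0.55, [0, -0.0372, 0.0148], [0, 0, 0]],
  [0.55, [0, -0.0372, 0.0148], [0, 0, 0]],
  [0.55, [0, -0.0372, 0.0148], [0, 0, 0]],
  [0.55, [0, -0.0372, 0.0148], [0, 0, 0]],
  [0.55, [0, -0.0372, 0.0148], [0, 0, 0]],
])

```text
t: 31.1
tcp_pos: [0.516, 0.3694, 0.1604]
orientation: [-0.687, 0.164, 0.689, 0.161]
ft_force: [1.1, -0.5, -2.5]
finger_gap: 0.705
```

>>> play_rows([
  [0.55, [0.03, 0, 0], [0, 0, 0]],
  [0.55, [0.02, 0, 0], [0, 0, 0]],
  [0.55, [0.015, 0, 0], [0, 0, 0]],
  [0.55, [0.01, 0, 0], [0, 0, 0]],
  [0.55, [0, 0, 0], [0, 0, 0]],
])

```text
t: 31.6
tcp_pos: [0.5154, 0.3672, 0.0851]
orientation: [-0.687, 0.164, 0.69, 0.161]
ft_force: [-0.8, 0.1, -3.1]
finger_gap: 0.7
```

```bash
python3 - <<'E'
from h import *
o=st();f=grab_frame('wrist');g=grab_frame('side');s=grab_frame('scene')
def C(im,n,r):
    u=proj(camera_model(n),[.518,.368,.09])[0].astype(int);return cv2.resize(im[u[1]-r:u[1]+r,u[0]-r:u[0]+r],(390,390),interpolation=cv2.INTER_CUBIC)
cv2.imwrite('pics/w14.png',np.hstack([C(s,'scene',35),C(g,'side',40)]))
E
```

```text
t 31.6 tcp [0.5154 0.3672 0.0851] q [ 0.619  0.443 -0.126  1.008  0.    -0.489] F [-0.8  0.1 -3.1] gap 0.7
[[-0.005, -0.447, -0.895], [-0.003, -0.895, 0.447], [-1.0, 0.005, 0.003]]
```

View pics/w14.png

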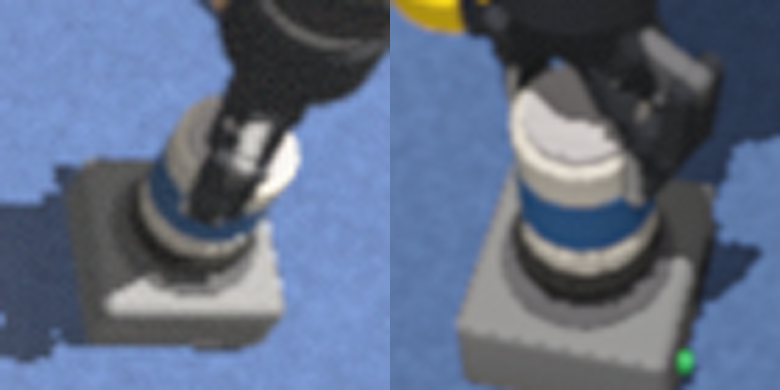

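The tin stands centred above the pad in both views. Press down in steps, watching the force.

>>> play_rows([
  [0.55, [0.004, 0, 0], [0, 0, 0]],
  [0.55, [0.004, 0, 0], [0, 0, 0]],
  [0.55, [0.003, 0, 0], [0, 0, 0]],
  [0.55, [0.003, 0, 0], [0, 0, 0]],
  [0.55, [0.001, 0, 0], [0, 0, 0]],
])

```text
t: 32.25
tcp_pos: [0.5181, 0.3691, 0.0741]
orientation: [0.689, -0.162, -0.688, -0.163]
ft_force: [-0.7, -0.9, 3.8]
finger_gap: 0.701
```

```bash
python3 -c "
from h import *
st()"
```

```text
t 32.25 tcp [0.5181 0.3691 0.0741] q [ 0.619  0.451 -0.141  0.978 -0.    -0.489] F [-0.7 -0.9  3.8] gap 0.701
[[0.001, -0.447, -0.895], [0.001, -0.895, 0.447], [-1.0, -0.001, -0.001]]
```

>>> play_rows([
  [0.55, [0.002, 0, 0], [0, 0, 0]],
  [0.55, [0.002, 0, 0], [0, 0, 0]],
  [0.55, [0.002, 0, 0], [0, 0, 0]],
  [0.55, [0.002, 0, 0], [0, 0, 0]],
  [0.55, [0, 0, 0], [0, 0, 0]],
])

```text
t: 32.75
tcp_pos: [0.5184, 0.3695, 0.0696]
orientation: [0.689, -0.161, -0.688, -0.163]
ft_force: [-7.0, -6.3, 27.2]
finger_gap: 0.703
```

```bash
python3 -c "
from h import *
st()"
```

```text
t 32.75 tcp [0.5184 0.3695 0.0696] q [ 0.619  0.453 -0.148  0.966  0.    -0.489] F [-7.  -6.3 27.2] gap 0.703
[[0.003, -0.447, -0.895], [0.002, -0.895, 0.447], [-1.0, -0.003, -0.001]]
```

It bottomed out with 10 mm of travel at 27 N. Hold for over 2 s.

>>> play_rows([
  [0.55, [-0.001, 0, 0], [0, 0, 0]],
  [0.55, [0, 0, 0], [0, 0, 0]],
  [0.55, [0, 0, 0], [0, 0, 0]],
  [0.55, [0, 0, 0], [0, 0, 0]],
  [0.55, [0, 0, 0], [0, 0, 0]],
])

```text
t: 33.25
tcp_pos: [0.5183, 0.3694, 0.0697]
orientation: [0.689, -0.161, -0.688, -0.163]
ft_force: [-4.7, -2.7, 20.7]
finger_gap: 0.708
```

>>> play_rows([
  [0.55, [0, 0, 0], [0, 0, 0]],
  [0.55, [0, 0, 0], [0, 0, 0]],
  [0.55, [0, 0, 0], [0, 0, 0]],
  [0.55, [0, 0, 0], [0, 0, 0]],
  [0.55, [0, 0, 0], [0, 0, 0]],
])

```text
t: 33.75
tcp_pos: [0.5183, 0.3694, 0.0697]
orientation: [0.689, -0.161, -0.688, -0.163]
ft_force: [-3.7, -3.6, 20.1]
finger_gap: 0.703
```

>>> play_rows([
  [0.55, [0, 0, 0], [0, 0, 0]],
  [0.55, [0, 0, 0], [0, 0, 0]],
  [0.55, [0, 0, 0], [0, 0, 0]],
  [0.55, [0, 0, 0], [0, 0, 0]],
  [0.55, [0, 0, 0], [0, 0, 0]],
])

```text
t: 34.25
tcp_pos: [0.5183, 0.3694, 0.0697]
orientation: [0.689, -0.161, -0.688, -0.163]
ft_force: [-5.2, -4.4, 19.5]
finger_gap: 0.7
```

>>> play_rows([
  [0.55, [0, 0, 0], [0, 0, 0]],
  [0.55, [0, 0, 0], [0, 0, 0]],
  [0.55, [0, 0, 0], [0, 0, 0]],
  [0.55, [0, 0, 0], [0, 0, 0]],
  [0.55, [0, 0, 0], [0, 0, 0]],
])

```text
t: 34.75
tcp_pos: [0.5183, 0.3694, 0.0697]
orientation: [0.689, -0.161, -0.688, -0.163]
ft_force: [-4.6, -3.2, 19.9]
finger_gap: 0.701
```

>>> play_rows([
  [0.55, [0, 0, 0], [0, 0, 0]],
  [0.55, [-0.005, 0, 0], [0, 0, 0]],
  [0.55, [-0.02, 0, 0], [0, 0, 0]],
  [0.55, [-0.04, 0, 0], [0, 0, 0]],
  [0.55, [-0.03, 0, 0], [0, 0, 0]],
])

```text
t: 35.25
tcp_pos: [0.5171, 0.3685, 0.1622]
orientation: [-0.688, 0.163, 0.689, 0.162]
ft_force: [1.2, 1.2, -2.9]
finger_gap: 0.703
```

```bash
python3 -c "
from h import *
plan([.513,-.394,.155],153.5)"
```

```text
t 35.25 tcp [0.5171 0.3685 0.1622] q [ 0.619  0.396 -0.015  1.161  0.    -0.489] F [ 1.2  1.2 -2.9] gap 0.703
[[-0.001, -0.447, -0.895], [-0.001, -0.895, 0.447], [-1.0, 0.001, 0.001]]
yaw 153.5 shift now [ 0.0077  0.684  -0.3369] shift after turn [ 0.0072  0.6842 -0.3366] turn x -0.0 rotvec [-0.03  0.04 -0.06]
```

>>> play_rows([
  [0.55, [0, 0.0342, -0.0168], [0, 0, 0]],
  [0.55, [0, 0.0342, -0.0168], [0, 0, 0]],
  [0.55, [0, 0.0342, -0.0168], [0, 0, 0]],
  [0.55, [0, 0.0342, -0.0168], [0, 0, 0]],
  [0.55, [0, 0.0342, -0.0168], [0, 0, 0]],
])

```text
t: 35.75
tcp_pos: [0.5155, 0.1766, 0.1607]
orientation: [-0.688, 0.162, 0.689, 0.162]
ft_force: [0.9, -0.3, -3.2]
finger_gap: 0.702
```

>>> play_rows([
  [0.55, [0, 0.0342, -0.0168], [0, 0, 0]],
  [0.55, [0, 0.0342, -0.0168], [0, 0, 0]],
  [0.55, [0, 0.0342, -0.0168], [0, 0, 0]],
  [0.55, [0, 0.0342, -0.0168], [0, 0, 0]],
  [0.55, [0, 0.0342, -0.0168], [0, 0, 0]],
])

```text
t: 36.25
tcp_pos: [0.5143, -0.0137, 0.1608]
orientation: [-0.688, 0.162, 0.689, 0.162]
ft_force: [0.7, -0.6, -2.8]
finger_gap: 0.702
```

>>> play_rows([
  [0.55, [0, 0.0342, -0.0168], [0, 0, 0]],
  [0.55, [0, 0.0342, -0.0168], [0, 0, 0]],
  [0.55, [0, 0.0342, -0.0168], [0, 0, 0]],
  [0.55, [0, 0.0342, -0.0168], [0, 0, 0]],
  [0.55, [0, 0.0342, -0.0168], [0, 0, 0]],
])

```text
t: 36.75
tcp_pos: [0.5131, -0.204, 0.1608]
orientation: [-0.688, 0.162, 0.689, 0.162]
ft_force: [0.5, 0.2, -2.5]
finger_gap: 0.698
```

>>> play_rows([
  [0.55, [0, 0.0342, -0.0168], [0, 0, 0]],
  [0.55, [0, 0.0342, -0.0168], [0, 0, 0]],
  [0.55, [0, 0.0342, -0.0168], [0, 0, 0]],
  [0.55, [0, 0.0342, -0.0168], [0, 0, 0]],
  [0.55, [0, 0.0342, -0.0168], [0, 0, 0]],
])

```text
t: 37.25
tcp_pos: [0.5119, -0.3944, 0.1605]
orientation: [-0.688, 0.162, 0.689, 0.163]
ft_force: [1.1, -0.7, -4.0]
finger_gap: 0.701
```

```bash
python3 - <<'E'
from h import *
f=grab_frame('side');cm=camera_model('side');v=proj(cm,[.513,-.394,.004])[0].astype(int)
h=cv2.cvtColor(f,cv2.COLOR_BGR2HSV)[v[1]-22:v[1]+22,v[0]-25:v[0]+25];m=((h[...,0]>4)&(h[...,0]<25)&(h[...,1]>60)).astype(np.uint8)
k,l,s,ce=cv2.connectedComponentsWithStats(m);i=1+np.argmax(s[1:,4]);print(s[i],cast(cm,ce[i]+v-[25,22],.004).round(4))
plan([.513,-.394,.016],153.5)
E
```

```text
[ 14  17  23  13 247] [ 0.5135 -0.3941  0.004 ]
t 37.3 tcp [ 0.5115 -0.4009  0.1602] q [-0.662  0.423  0.02   1.167 -0.004 -1.766] F [ 2.  -5.7 -2.8] gap 0.705
[[-0.001, -0.45, -0.893], [-0.004, -0.893, 0.45], [-1.0, 0.004, -0.001]]
yaw 153.2 shift now [ 0.1442 -0.0074  0.0019] shift after turn [ 0.1442 -0.0068  0.0017] turn x -0.3 rotvec [-0.26 -0.04 -0.26]
```

>>> play_rows([
  [0.55, [0.03, 0, 0], [0, 0, 0]],
  [0.55, [0.04, 0, 0], [0, 0, 0]],
  [0.55, [0.035, 0, 0], [0, 0, 0]],
  [0.55, [0.02, 0, 0], [0, 0, 0]],
  [0.55, [0.01, 0, 0], [0, 0, 0]],
])

```text
t: 37.8
tcp_pos: [0.5105, -0.3914, 0.023]
orientation: [-0.686, 0.161, 0.69, 0.163]
ft_force: [-0.5, 0.4, -2.7]
finger_gap: 0.7
```

>>> play_rows([
  [0.55, [0.004, 0, 0], [0, 0, 0]],
  [0.55, [0.003, 0, 0], [0, 0, 0]],
  [0.55, [0.002, 0, 0], [0, 0, 0]],
  [0.55, [0.002, 0, 0], [0, 0, 0]],
  [0.55, [0, 0, 0], [0, 0, 0]],
])

```text
t: 38.3
tcp_pos: [0.5131, -0.3935, 0.0162]
orientation: [0.689, -0.162, -0.688, -0.162]
ft_force: [0.7, -0.3, -2.3]
finger_gap: 0.7
```

```bash
python3 -c "
from h import *
plan([.513,-.394,.0136],153.5)"
```

```text
t 38.3 tcp [ 0.5131 -0.3935  0.0162] q [-0.654  0.52  -0.175  0.875  0.    -1.762] F [ 0.7 -0.3 -2.3] gap 0.7
[[0.001, -0.447, -0.895], [-0.001, -0.895, 0.447], [-1.0, 0.0, -0.001]]
yaw 153.5 shift now [ 0.0026  0.0005 -0.0001] shift after turn [ 0.0026  0.0005 -0.0002] turn x -0.0 rotvec [-0.03 -0.05 -0.01]
```

Lower the last 2.5 mm, release slowly and retreat upward.

>>> play_rows([
  [0.55, [0.002, 0, 0], [0, 0, 0]],
  [0.55, [0.001, 0, 0], [0, 0, 0]],
  [0.55, [0.0005, 0, 0], [0, 0, 0]],
  [0.55, [0, 0, 0], [0, 0, 0]],
  [0.55, [0, 0, 0], [0, 0, 0]],
])

```text
t: 38.8
tcp_pos: [0.5132, -0.3936, 0.0139]
orientation: [0.689, -0.162, -0.688, -0.162]
ft_force: [-3.4, 2.5, 7.7]
finger_gap: 0.707
```

>>> play_rows([
  [0.75, [0, 0, 0], [0, 0, 0]],
  [0.85, [0, 0, 0], [0, 0, 0]],
  [1, [0, 0, 0], [0, 0, 0]],
  [1, [0, 0, 0], [0, 0, 0]],
  [1, [0, 0, 0], [0, 0, 0]],
])

```text
t: 39.3
tcp_pos: [0.5127, -0.3933, 0.012]
orientation: [-0.688, 0.162, 0.688, 0.162]
ft_force: [0.2, -0.2, -0.2]
finger_gap: 1.003
```

>>> play_rows([
  [1, [-0.02, 0, 0], [0, 0, 0]],
  [1, [-0.04, 0, 0], [0, 0, 0]],
  [1, [-0.05, 0, 0], [0, 0, 0]],
  [1, [-0.05, 0, 0], [0, 0, 0]],
  [1, [-0.04, 0, 0], [0, 0, 0]],
])

```text
t: 39.8
tcp_pos: [0.5131, -0.3936, 0.2154]
orientation: [0.689, -0.163, -0.687, -0.162]
ft_force: [1.3, -1.0, -0.2]
finger_gap: 1.0
```

>>> play_rows([
  [1, [0, 0, 0], [0, 0, 0]],
  [1, [0, 0, 0], [0, 0, 0]],
  [1, [0, 0, 0], [0, 0, 0]],
  [1, [0, 0, 0], [0, 0, 0]],
  [1, [0, 0, 0], [0, 0, 0]],
])

```text
t: 40.3
tcp_pos: [0.512, -0.3927, 0.2104]
orientation: [-0.687, 0.162, 0.689, 0.163]
ft_force: [0.4, -0.2, -0.1]
finger_gap: 1.001
```

```bash
python3 - <<'E'
from h import *
st();cm=camera_model('wrist');f=grab_frame('wrist')
e=tin(f,cm,[.513,-.394,.08]);print('tin lid',cast(cm,e[0],.082).round(4))
h=cv2.cvtColor(f,cv2.COLOR_BGR2HSV);m=((h[...,0]>4)&(h[...,0]<25)&(h[...,1]>60)).astype(np.uint8)
u=proj(cm,[.513,-.394,.004])[0].astype(int);r=60;c=m[u[1]-r:u[1]+r,u[0]-r:u[0]+r]
print('coaster extents cast',[cast(cm,np.array(p)+u-r,.004).round(3).tolist() for p in ((np.argwhere(c)[:,1].min(),r),(np.argwhere(c)[:,1].max(),r))])
s=grab_frame('side');cs=camera_model('side');g=grab_frame('scene');cg=camera_model('scene')
# hung saddles and wet ones still there: white fraction around each hung crown
for P in ([.685,.0685,.14],[.734,-.027,.14]):
    for im,k in((s,cs),(g,cg)):
        v=proj(k,[P])[0].astype(int);q=cv2.cvtColor(im,cv2.COLOR_BGR2HSV)[v[1]-9:v[1]+10,v[0]-9:v[0]+10];print(P,'white px',((q[...,1]<60)&(q[...,2]>100)).sum(),end=' ')
print();reds('scene')
d=np.abs(g.astype(int)-cv2.imread('pics/scene0.png')).max(2)>60
n,l,st_,ce=cv2.connectedComponentsWithStats(cv2.morphologyEx(d.astype(np.uint8),cv2.MORPH_OPEN,np.ones((3,3))))
for i in range(1,n):
    if st_[i,4]>40 and 140<st_[i,1]: print('changed',ce[i].round(0),st_[i,4])
et=tin(s,cs,[.513,-.394,.05],25)
E
```

```text
t 40.3 tcp [ 0.512  -0.3927  0.2104] q [-0.654  0.4    0.101  1.274  0.    -1.762] F [ 0.4 -0.2 -0.1] gap 1.001
[[-0.002, -0.447, -0.895], [0.002, -0.895, 0.447], [-1.0, -0.001, 0.003]]
px [array([312. , 184.2]), array([65. , 65.8]), np.float64(158.8)] [  43   43   65   65 3354]
tin lid [ 0.513  -0.3952  0.082 ]
coaster extents cast [[0.549, -0.413, 0.004], [0.476, -0.377, 0.004]]
[0.685, 0.0685, 0.14] white px 308 [0.685, 0.0685, 0.14] white px 264 [0.734, -0.027, 0.14] white px 277 [0.734, -0.027, 0.14] white px 292 
scene ball 9 [0.631 0.075 0.175] r 0.145 ang 172.0
scene ball 11 [ 0.711 -0.075  0.175] r 0.145 ang 244.1
scene ball 11 [0.749 0.198 0.175] r 0.145 ang 99.8
scene ball 18 [ 0.878 -0.047  0.175] r 0.145 ang 315.7
scene ball 18 [0.903 0.123 0.175] r 0.146 ang 28.0
changed [154. 155.] 424
changed [286. 157.] 763
changed [134. 153.] 46
changed [269. 208.] 481
changed [412. 199.] 123
changed [320. 209.] 267
changed [411. 208.] 123
changed [378. 300.] 1805
changed [340. 251.] 67
changed [398. 252.] 50
changed [337. 291.] 1382
changed [391. 266.] 57
changed [411. 284.] 53
changed [344. 343.] 65
px [array([334.3, 157.8]), array([16.7, 19.7]), np.float64(92.6)] [ 16  13  19  17 263]
```

```bash
python3 -c "
from h import *
print(env.job_done())"
```

```text
the job is handed in; nothing more can be done
None
```

The job is handed in at about 40 s of the 210 s. I have no verdict back, only my own checks.

**What I did**
- I turned the tree about 113° clockwise by branch 0's ball, to a rotor reading of about -2.0 rad.
- Only two bare saddles were present. I hung one each on free branches 1 and 2.
- I held the tin on the mixer pad, fully down (10 mm of travel, 20–27 N), for about 2 s. Then I stood it on the cork coaster and backed off.

**Last checks**
- **Tin:** the lid centre measured (0.513, -0.395) against the coaster's (0.513, -0.394).
- **Saddles:** both saddles still showed at their hung positions in the scene and side views. The balls had not moved since hanging.
- **Bystanders:** comparing the first and last scene pictures showed no change I could pin on a bystander. That check was numeric only, because my 16 picture views were used up.
- **Robot:** clear of everything, with the force reading near zero.

**What went wrong or disagreed**
- **Fingertips:** they stood about 30 mm behind the reported TCP. My first two pinches on the ball missed, and one of them pressed its top with about 8 N.
- **Second saddle:** lowering it onto the branch briefly peaked at 41 N at the wrist. It hung properly afterwards.
- **Mixer pad:** the position estimates from different views differed by about 1 cm. A close look showed the tin centred before I pressed.

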